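Open the optics line for a reading

ROBOT

A 7-joint arm with a two-finger parallel gripper is mounted at the origin on the work surface. World frame = base frame: x ahead of the robot, y to its left, z up, the work surface at z = 0. Lengths are in mm, angles in rad, forces in N, time in s.
With the tool pointing down it reaches from about 400 to 850 mm from the base axis. Payload 4.5 kg.
Tool frame: the origin (TCP) lies at the very end of the fingers, on their centre line; the grasp point (between the pads) lies robot.pinch_z behind it (robot.pinch_z is the distance from the TCP to the grasp point, in mm); y points along the fingers, x is the direction in which the jaws open and shut, and the axes are right-handed (so a half turn about y gives the same grasp; the last joint's range is limited). The gripper opens to 88 mm and grips with 3 to 60 N. Pads are 18 mm wide; open, the fingers measure 123 mm over their backs; the gripper's body (75 mm by 187 mm) begins 45 mm behind the grasp point.
Start: joints at [1.367, 0.689, -0.195, 1.565, 0.157, 0.902, -0.215], TCP at [147.256, -607.428, 238.743] pointing down, gripper open.
Joint ranges: [-3.01, 3.01], [-0.46, 2.08], [-1.47, 1.51], [0.13, 2.56], [-1, 4.14], [0.04, 2.09], [-2.66, 2.66]. Speed limits (rad/s): [2.57, 2.57, 3.14, 3.14, 3.14, 3.14, 3.14].

INTERFACE

Orientations are given as a unit quaternion [x, y, z, w].
In Python, from bench import monitor, grab_frame, camera_model, job_done, boxes_of, robot gives the robot as it stands. The module is installed in compiled form; this text tells all that it offers.
- The arm moves only by the tool jog_arm, never from a script. Its argument "plan" is a list that holds one entry, the list of rows, each a list of 7 numbers: the turn, a rotation vector about the tool's x, y, z in degrees, then the shift along the tool's x, y, z in mm, then the finger opening in mm, from 0 to 88.1. In form: [[[ax, ay, az, tx, ty, tz, claw], ...]]. A call has exactly 8 rows; each row is the pose to reach, as a shift and turn from the pose measured when the call began, along the tool's axes at that moment; what a row does not reach only later rows make up. A row lasts 1/8 s, in which the tool goes at most 62.5 mm and 10.7 degrees, less where a joint would pass 70% of its speed; a pose out of reach is approached as far as the arm can. A call with a gripper value outside its range is refused whole. The fingers move at their own pace and stop on an object; the grip force is fixed at half the most. Time passes only in rows, so rows that repeat a pose let the fingers close, or fill a call up. It gives the time, the measured TCP pose, the force and the opening at its end, in the units of the state.
- monitor.observe(): the state, without advancing time (a new reading comes with each control period).
- grab_frame(name): name is "scene" or "side" or "wrist"; returns the picture (400x640x3 uint8, red, green, blue); there is no depth.
- camera_model(name): a dict with "intrinsics" (3x3 intrinsics, pixels), "k1" (the pictures are not rectified: a ray, as slopes to the right and down, at radius r is drawn at 1 + k1 r^2 times it, then the intrinsics apply), "position" and "orientation" of the camera in the world. Camera axes: x right, y up, looking along -z (the intrinsics and any distortion apply to the point x, -y, -z); pixel columns grow to the right and rows downward; lengths in mm; the calibration is good to about 2 mm. A picture is of the moment at which its call begins: read the wrist's pose just before it. camera_model takes no time and is no camera call; for the wrist camera it gives the pose at the moment of the call.
- job_done(): hands the job in, once; it reports no verdict.
Trained networks look in the newest picture that a camera, given by its name, has taken for a name from the list of things; names that differ only in an ending like _2 or _b are one class to them, and where a whole thing is asked for, a point or a joint stands for the part that bears it (a point fixed in the world has none). Each returns a list of dicts, best first, with "conf" (0 to 1); they miss things now and then, are a little off and sometimes report something else, mostly with a low value. They report only what shows in the picture. A call takes as long as a camera call. They do not tell look-alikes from the thing itself.
- boxes_of(camera, target): "pixel" ([column, row] in pixels, amid what is visible of it).
The state is a dict: "clock": time; "q": joint angles; "qd": joint speeds; "effort": joint torques, N m; "tcp_pos": TCP position; "orientation": TCP orientation; "ft_force": force on the tool from outside, world axes, zero at the start; "moment": the same for the moment, N m; "gripper_width": finger opening in mm.
Only numpy, scipy, OpenCV 4.12 (cv2) and the standard library are available. Lean on these libraries where they do the work, as an engineer would, in place of code of your own. Each camera call takes 0.05 s, during which the arm holds its last target. There are 200 camera calls.

TASK

Get the optics line ready for a reading. Nest all the loose white dust covers one over another onto the cover that is fixed on the round grey base, so that they make one straight stack there, and set the goniometer to 40 degrees, all with the drop guard still down. Then lift the guard by the grip of its slotted bar, push the bar out over the catch plate and hook its slot into the notch so that the guard hangs up by itself; leave the other things on the bench where they are.

Things in the scene. Friction and masses are not known exactly. Their poses are not given: they have to be found in the camera images.
- cover0 (a point): the bottom of the stack: a white dust cover like the loose ones, but screwed to a round grey base 110 mm wide and 3 mm thick on the right of the bench; it does not move. Same shape, size and origin as cover1; it stands 3 mm higher, on the base
- cover1 (a point): loose white dust cover on the bench; may be absent. Hollow cone 80 mm tall, open foot down, 76 mm wide at the foot, 50 at the roof, wall 2.5, roof 4 mm; on the roof a solid grip knob: neck 33 mm wide, 20 tall, then a head 40 mm wide, 6 thick. 106 mm tall in all, 0.1 to 0.2 kg. Origin: on the axis, 53 mm above the foot; z along the axis to the knob
- cover2 (a point): a loose cover just like cover1, standing on the bench; may be absent. Set over another cover a cover slides down until its roof rests on the lower one's knob; it is then 30 mm higher than the lower one
- cover3 (a point): a loose cover just like cover1, standing on the bench; may be absent
- cover4 (a point): a loose cover just like cover1, standing on the bench; may be absent
- cover5 (a point): a loose cover just like cover1, standing on the bench; may be absent
- stage_base_c (a point): centre of the underside of the goniometer's fixed square base, 130 mm wide, 18 mm tall. At the middle of one side (this frame's -x), 64 mm out, stands a small aluminium block with the dark index line on top. The black dial on the base is 104 mm wide, with white marks every 10 degrees, longer every 30, the longest and thickest at 0; they run clockwise from 0 to 180 seen from above
- stage_grip (a point): grip of the goniometer: middle of an upright aluminium plate holder on the dial, on its axis, 72 mm above the bench. The holder is 12 mm thick (this frame's y), 50 mm wide (x), from 32 to 92 mm above the bench; pinch it across its thickness and turn. z is up
- stage (a joint): scale reading of the goniometer at the index line, in rad, 0 to 3.14 (0 to 180 degrees); grows as the dial turns anticlockwise seen from above, starts between 75 and 150 degrees, stays where it is left (about 0.05 N m of friction)
- guard_handle (a point): middle of the black grip of the guard's bar: an upright fin 14 mm thick (this frame's y), 32 long (x), 48 tall, with a cap on it 24 mm wide, 36 long, 6 thick. The steel bar lies right below the fin. 168 mm above the bench when the guard is down. x runs along the bar to its slotted end, z up. Lifting it lifts bar and guard (0.6 kg)
- guard (a joint): height of the drop guard in m: 0 down, at most 0.165; hooked up it hangs at 0.120. An amber panel 212 mm wide between two posts 200 mm tall; it runs freely and falls when let go
- guard_bar (a joint): how far the slotted bar on the guard's front is pushed out lengthwise, m: 0 in, 0.060 fully out, along the x of guard_handle; stays where left (1.5 N friction). At 0.045 its slot is right over the notch. It may be pushed out only with the guard above 0.134, and must be in (below 0.020) while the guard is being lifted, or its tooth meets the catch plate; let down over the notch the slot drops in
- bar_slot (a point): middle of the roof of the slot in the underside of the bar: the slot is 18 mm wide along the bar and 14 mm deep, with a 10 mm long tooth beyond it at the bar's end; the bar is 10 mm thick, 24 mm tall. When hooked this point lies on the point notch
- notch (a point): middle of the floor of the open-topped notch in the catch plate: a fixed upright steel plate 8 mm thick along the bar, 46 mm wide, at the end of the guard's frame; the notch floor is 252 mm above the bench, two horns beside it rise 16 mm more. Same axes as guard_handle
- bottle_mid (a point): bystander: a blue squeeze bottle 54 mm wide, 100 mm tall, at the far left; origin near its middle
- jar_mid (a point): bystander: a low white screw jar 66 mm wide, 55 mm tall, on the far side; origin near its middle
- lens_c (a point): bystander, fixed: a lens on a post, 70 mm tall, foot 50 mm by 32 mm, among the covers; origin at the middle of its foot
Mind the look-alikes: they are no part of the job. Leave any green look-alike of the part that bears cover4 alone. What is shaped like the part that bears cover2 but red is not meant.

How it is judged (in metres and radians):
On the way, in this order (a step that is already met when the one before it is completed fails the run):
1. all covers nested in one stack over the fixed cover and the goniometer at 40 degrees, with the guard still down (horizontal distance between each of cover1, cover2, cover3, cover4, cover5 and cover0 below 0.01 m and angle between each of cover1, cover2, cover3, cover4, cover5's own z axis and vertical below 0.1 rad and (z of cover1 in the frame of cover0 between 0.023 and 0.037 m or z of cover1 in the frame of cover0 between 0.053 and 0.067 m or z of cover1 in the frame of cover0 between 0.083 and 0.097 m or z of cover1 in the frame of cover0 between 0.113 and 0.127 m or z of cover1 in the frame of cover0 between 0.143 and 0.157 m) and (z of cover2 in the frame of cover0 between 0.023 and 0.037 m or z of cover2 in the frame of cover0 between 0.053 and 0.067 m or z of cover2 in the frame of cover0 between 0.083 and 0.097 m or z of cover2 in the frame of cover0 between 0.113 and 0.127 m or z of cover2 in the frame of cover0 between 0.143 and 0.157 m) and (z of cover3 in the frame of cover0 between 0.023 and 0.037 m or z of cover3 in the frame of cover0 between 0.053 and 0.067 m or z of cover3 in the frame of cover0 between 0.083 and 0.097 m or z of cover3 in the frame of cover0 between 0.113 and 0.127 m or z of cover3 in the frame of cover0 between 0.143 and 0.157 m) and (z of cover4 in the frame of cover0 between 0.023 and 0.037 m or z of cover4 in the frame of cover0 between 0.053 and 0.067 m or z of cover4 in the frame of cover0 between 0.083 and 0.097 m or z of cover4 in the frame of cover0 between 0.113 and 0.127 m or z of cover4 in the frame of cover0 between 0.143 and 0.157 m) and (z of cover5 in the frame of cover0 between 0.023 and 0.037 m or z of cover5 in the frame of cover0 between 0.053 and 0.067 m or z of cover5 in the frame of cover0 between 0.083 and 0.097 m or z of cover5 in the frame of cover0 between 0.113 and 0.127 m or z of cover5 in the frame of cover0 between 0.143 and 0.157 m) and value of joint stage between 0.637 and 0.759 rad and value of joint guard below 0.02 m), for 0.2 s.
2. the guard lifted and its bar hooked in the notch (value of joint guard between 0.112 and 0.127 m and value of joint guard_bar between 0.034 and 0.056 m), for 0.2 s.
At the end, for the whole second after the job is handed in: All covers present in one upright stack over cover0: axes within 10 mm of its axis, heights at steps of 30 mm within 7 mm, at rest. Goniometer at 40 degrees within 3.5. Guard hanging by itself in the notch, 0.112 to 0.127 m up, bar 0.034 to 0.056 m out (all of step 2 and horizontal distance between each of cover1, cover2, cover3, cover4, cover5 and cover0 below 0.01 m and angle between each of cover1, cover2, cover3, cover4, cover5's own z axis and vertical below 0.1 rad and (z of cover1 in the frame of cover0 between 0.023 and 0.037 m or z of cover1 in the frame of cover0 between 0.053 and 0.067 m or z of cover1 in the frame of cover0 between 0.083 and 0.097 m or z of cover1 in the frame of cover0 between 0.113 and 0.127 m or z of cover1 in the frame of cover0 between 0.143 and 0.157 m) and (z of cover2 in the frame of cover0 between 0.023 and 0.037 m or z of cover2 in the frame of cover0 between 0.053 and 0.067 m or z of cover2 in the frame of cover0 between 0.083 and 0.097 m or z of cover2 in the frame of cover0 between 0.113 and 0.127 m or z of cover2 in the frame of cover0 between 0.143 and 0.157 m) and (z of cover3 in the frame of cover0 between 0.023 and 0.037 m or z of cover3 in the frame of cover0 between 0.053 and 0.067 m or z of cover3 in the frame of cover0 between 0.083 and 0.097 m or z of cover3 in the frame of cover0 between 0.113 and 0.127 m or z of cover3 in the frame of cover0 between 0.143 and 0.157 m) and (z of cover4 in the frame of cover0 between 0.023 and 0.037 m or z of cover4 in the frame of cover0 between 0.053 and 0.067 m or z of cover4 in the frame of cover0 between 0.083 and 0.097 m or z of cover4 in the frame of cover0 between 0.113 and 0.127 m or z of cover4 in the frame of cover0 between 0.143 and 0.157 m) and (z of cover5 in the frame of cover0 between 0.023 and 0.037 m or z of cover5 in the frame of cover0 between 0.053 and 0.067 m or z of cover5 in the frame of cover0 between 0.083 and 0.097 m or z of cover5 in the frame of cover0 between 0.113 and 0.127 m or z of cover5 in the frame of cover0 between 0.143 and 0.157 m) and value of joint stage between 0.637 and 0.759 rad and velocity of joint guard between -0.02 and 0.02 m/s and linear speed of each of cover1_b, cover2_b, cover3_b, cover4_b, cover5_b below 0.03 m/s); the robot touches nothing.
It fails at once if the bottle pushed more than 50 mm from its place (distance of bottle_mid from where it was at the start of the episode above 0.05 m).
It fails at once if the jar pushed more than 50 mm from its place (distance of jar_mid from where it was at the start of the episode above 0.05 m).
Of cover1_b, cover2_b, cover3_b, cover4_b, cover5_b only 3 to 5 are there at a start; the rules pass over those that are not, and their reading is None.
At some moment in a run one of cover1_b, cover2_b, cover3_b, cover4_b, cover5_b may be knocked a few centimetres aside while the robot is not near it.
Once in a run the grip may slacken for a moment while it holds something.
It also fails if it takes over 210 s, if anything falls off the work surface, if the arm or the gripper's body presses on something with over 40 N, if the wrist force passes 120 N, or if a joint passes its speed limit or range.

## Working session

There is one attempt and no reset: what is moved stays moved. The work goes in short steps, Python scripts to look and compute and a tool call to move; the robot and the scene stay as the last step left them, time stands still between calls to the robot, and variables do not carry over. Pictures are saved under pics/ and viewed, about 12 in all and at most 16, crops included, and the job is handed in when it is done.

Besides the shell and the picture viewer there is one more tool, called after ">>>" in YAML: its name, and indented under it one key for each argument. jog_arm: Moves the arm, as the interface text tells. Its arguments: {"type":"object","properties":{"plan":{"type":"array"}},"required":["plan"]}

```bash
mkdir -p pics
cat > h.py <<'E'
import numpy as np, cv2
from scipy.spatial.transform import Rotation as R
from bench import monitor, grab_frame, camera_model, job_done, boxes_of, robot
def save(im,n): cv2.imwrite('pics/'+n+'.png',cv2.cvtColor(im,cv2.COLOR_RGB2BGR))
def Rm(o):
    o=np.array(o); return o if o.shape==(3,3) else R.from_quat(o).as_matrix()
def ray(m,px):
    K=np.array(m['intrinsics']); u=[(px[0]-K[0,2])/K[0,0],(px[1]-K[1,2])/K[1,1]]; u=np.array(u); s=u.copy()
    for _ in range(20): s=u/(1+m['k1']*(s@s))
    return np.array(m['position']),Rm(m['orientation'])@np.array([s[0],-s[1],-1])
def at_z(m,px,z):
    p,d=ray(m,px); return p+d*(z-p[2])/d[2]
def proj(m,P):
    c=Rm(m['orientation']).T@(np.array(P,float)-np.array(m['position'])); s=np.array([c[0],-c[1]])/-c[2]; s=s*(1+m['k1']*(s@s))
    K=np.array(m['intrinsics']); return np.array([s[0]*K[0,0]+K[0,2],s[1]*K[1,1]+K[1,2]])
def tri(ms,pxs):
    A=np.zeros((3,3));b=np.zeros(3)
    for m,px in zip(ms,pxs):
        p,d=ray(m,px); d/=np.linalg.norm(d); Q=np.eye(3)-np.outer(d,d); A+=Q;b+=Q@p
    return np.linalg.solve(A,b)
def move(target,yaw=None):
    """rel. tool-frame shift to put TCP at target; prints"""
    s=monitor.observe(); M=Rm(s['orientation']); return M.T@(np.array(target)-np.array(s['tcp_pos']))
E
python3 - <<'E'
from h import *
s=monitor.observe(); print(s); print(robot.pinch_z)
M=Rm(s['orientation']);print(M.round(3))
for c in ('scene','side','wrist'):
    im=grab_frame(c); save(im,c+'0'); m=camera_model(c); print(c,m)
    if c=='wrist': continue
    for t in ['cover1','cover0','stage_base_c','stage_grip','guard_handle','bar_slot','notch','jar_mid','lens_c','bottle_mid']:
        print(t,[(np.round(b['pixel']).tolist(),round(b['conf'],2)) for b in boxes_of(c,t)])
E
```

```text
{'clock': 0.0, 'q': array([ 1.36677382,  0.68995106, -0.19449395,  1.56632982,  0.15732149,
        0.90251558, -0.21509431]), 'qd': array([-0.00128026,  0.00034482,  0.00118542, -0.00107082,  0.00031574,
        0.00082772,  0.00158412]), 'effort': array([-1.33024446e-04, -5.27566874e+01, -1.26732677e+00, -1.53430653e+01,
       -5.27660816e-02,  6.27172718e-03,  1.58672265e-04]), 'tcp_pos': array([ 147.02865865, -606.81444462,  237.93387509]), 'orientation': array([-0.55545533,  0.43766705, -0.43659185,  0.5561515 ]), 'ft_force': array([-0.20630126, -0.00181716, -0.86004055]), 'moment': array([-0.01338083, -0.03315697,  0.06106306]), 'gripper_width': 88.16989711282987}
18.700000000000003
[[ 0.236 -0.001  0.972]
 [-0.972  0.002  0.236]
 [-0.002 -1.    -0.   ]]
scene {'intrinsics': array([[375.70364862,   0.        , 326.7819755 ],
       [  0.        , 375.70364862, 202.66563529],
       [  0.        ,   0.        ,   1.        ]]), 'k1': -0.07446599693275398, 'position': array([ 986.76726521, -120.97962128,  844.69109521]), 'orientation': array([0.23032825, 0.1709469 , 0.56255378, 
[... 1315 characters left out ...]
2), ([266.0, 248.0], 0.67), ([281.0, 189.0], 0.59)]
stage_base_c [([335.0, 208.0], 0.91)]
stage_grip [([352.0, 244.0], 0.56)]
guard_handle [([302.0, 138.0], 0.65)]
bar_slot [([302.0, 141.0], 0.84)]
notch [([304.0, 151.0], 0.95), ([298.0, 137.0], 0.26)]
jar_mid [([393.0, 222.0], 0.62)]
lens_c [([338.0, 278.0], 0.89)]
bottle_mid [([367.0, 179.0], 0.73)]
wrist {'intrinsics': array([[307.38144231,   0.        , 323.41011639],
       [  0.        , 307.38144231, 193.67130956],
       [  0.        ,   0.        ,   1.        ]]), 'k1': -0.018031540925464388, 'position': array([ 217.7502846 , -590.28595562,  384.49024255]), 'orientation': array([-0.10988137,  0.08688076, -0.61216772,  0.77822137])}
```

View images.

View pics/scene0.png

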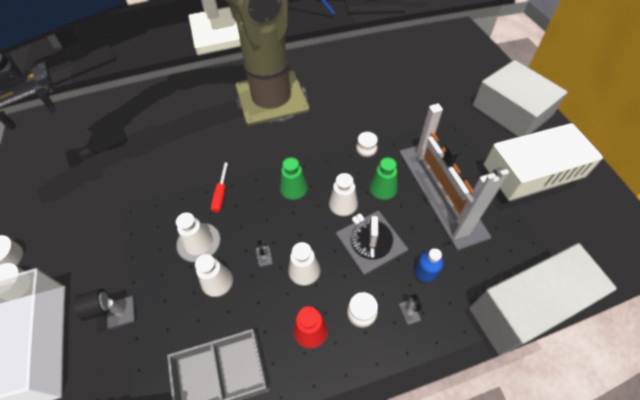

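View pics/side0.png

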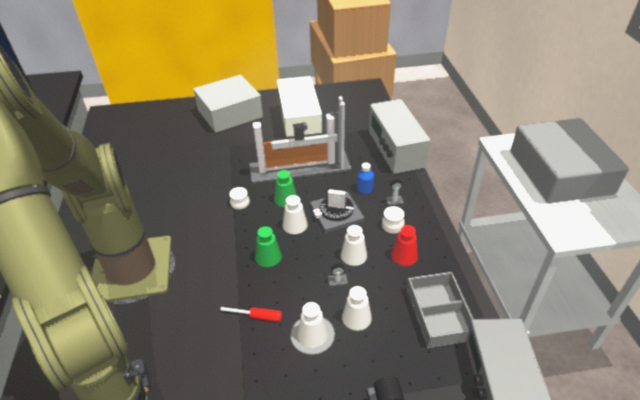

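The scene picture shows the fixed cover at (192,235) and loose white ones at (212,275), (304,263) and (344,195), so there are 3. There are green look-alikes at (292,178) and (386,180) and a red one at (311,328). The goniometer is at (372,240) and the guard at (450,190). The side picture agrees.

Run:
```python
from h import *
ms,md=camera_model('scene'),camera_model('side')
for n,a,b,z in [('c0',(186,220),(311,310),106),('A',(206,261),(357,294),103),('B',(302,249),(354,232),103),('C',(345,180),(292,201),103),('lens',(263,250),(338,270),65),('grn1',(291,163),(265,233),103),('grn2',(387,164),(284,176),103),
  ('grip',(374,224),(337,191),92),('handle',(449,156),(299,127),190),('bottle',(434,254),(366,168),100),('jar',(362,305),(393,213),55),('red',(309,314),(408,232),103)]:
    print(n,tri([ms,md],[a,b]).round(0),at_z(ms,a,z).round(0),at_z(md,b,z).round(0))
a=cv2.resize(cv2.imread('pics/scene0.png')[95:255,395:525],None,fx=3.5,fy=3.5,interpolation=3)
b=cv2.resize(cv2.imread('pics/side0.png')[90:230,240:380],None,fx=3.5,fy=3.5,interpolation=3)
h=max(a.shape[0],b.shape[0]); f=lambda i:cv2.copyMakeBorder(i,0,h-i.shape[0],0,0,0)
c=np.hstack([f(a),f(b)])
c=cv2.resize(c,(800,int(c.shape[0]*800/c.shape[1]))); cv2.imwrite('pics/z.png',c)
```

```text
c0 [ 466. -301.  103.] [ 467. -300.  106.] [ 467. -305.  106.]
A [ 584. -272.   99.] [ 584. -270.  103.] [ 585. -277.  103.]
B [620. -65.  98.] [620. -64. 103.] [621. -73. 103.]
C [469.  89.  97.] [472.  89. 103.] [470.  81. 103.]
lens [ 563. -147.   42.] [ 576. -147.   65.] [ 559. -165.   65.]
grn1 [379. -26. 100.] [378. -24. 103.] [381. -32. 103.]
grn2 [458. 206. 100.] [457. 207. 103.] [459. 198. 103.]
grip [608. 111.  95.] [605. 113.  92.] [609. 112.  92.]
handle [531. 324. 183.] [542. 313. 190.] [527. 323. 190.]
bottle [719. 210.  88.] [721. 207. 100.] [717. 192. 100.]
jar [764.  26.  53.] [765.  26.  55.] [763.  25.  55.]
red [765. -93.  99.] [762. -90. 103.] [ 767. -100.  103.]
```

View pics/z.png

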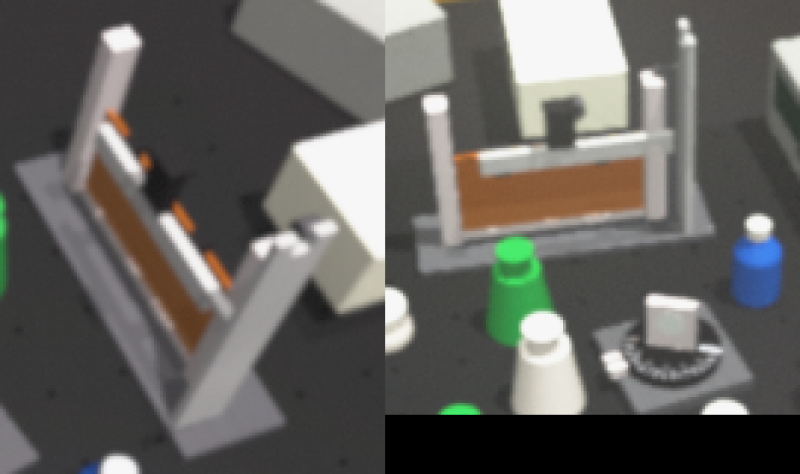

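Run:
```python
from h import *
print(move([584,-272,225]).round(1))
m=camera_model('wrist'); print(Rm(m['orientation'])@[0,0,-1])
```

```text
[-223.1   13.7  503.5]
[-0.26975658 -0.06465287 -0.96075564]
```

>>> jog_arm:
  plan:
    - [[0,0,0,-25,2,56,88],[0,0,0,-50,4,112,88],[0,0,0,-75,6,168,88],[0,0,0,-105,8,225,88],[0,0,0,-135,10,285,88],[0,0,0,-165,12,345,88],[0,0,0,-193,13,405,88],[0,0,0,-223,13,465,88]]

```text
clock: 2.15
tcp_pos: [533.2, -292.4, 225.9]
orientation: [0.556, -0.437, 0.437, -0.556]
ft_force: [0.8, -0.5, 0.9]
gripper_width: 88.0
```

```bash
cat > w.py <<'E'
from h import *
import sys
n,z=sys.argv[1],float(sys.argv[2])
s=monitor.observe(); print('clk',s['clock'],'tcp',s['tcp_pos'].round(1),'grip',s['gripper_width'],'F',s['ft_force'].round(1))
m=camera_model('wrist'); im=grab_frame('wrist'); save(im,n)
for b in boxes_of('wrist','cover1'): print(np.round(b['pixel']),round(b['conf'],2),at_z(m,b['pixel'],z).round(0))
# white tops: bright, unsaturated
for nm,t in [('A',(584,-272,103)),('c0',(466,-303,106)),('tcp',s['tcp_pos'])]: print(nm,proj(m,t).round(0))
np.save('m_'+n+'.npy',m,allow_pickle=True)
E
python3 w.py w1 106
```

```text
clk 2.15 tcp [ 533.2 -292.4  225.9] grip 88.04156523543224 F [ 0.8 -0.5  0.9]
[321. 118.] 0.94 [ 593. -275.  106.]
[ 89. 230.] 0.79 [443. -87. 106.]
[121.  31.] 0.74 [ 622. -106.  106.]
[ 15. 146.] 0.67 [508. -20. 106.]
[319. 230.] 0.58 [ 494. -297.  106.]
A [314. 127.]
c0 [318. 258.]
tcp [324. 250.]
```

View pics/w1.png

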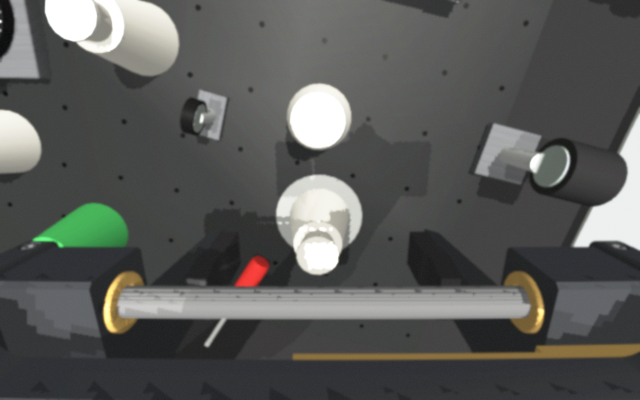

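Wrist view: the head of A is at about (320,119), the fixed cover's head at about (319,252), and its base disc is centred near (319,214).

Run:
```python
from h import *
m=np.load('m_w1.npy',allow_pickle=True).item()
g=cv2.cvtColor(cv2.imread('pics/w1.png'),cv2.COLOR_BGR2GRAY)
for r in range(100,285,6): print(r,[int(v) for v in g[r,270:370:6]])
print(at_z(m,(320,119),106),at_z(m,(319,252),109),at_z(m,(319,214),3))
```

```text
100 [103, 105, 108, 110, 218, 255, 255, 255, 255, 255, 255, 255, 241, 114, 99, 98, 99]
106 [101, 104, 105, 145, 254, 255, 255, 255, 255, 255, 255, 255, 243, 219, 100, 99, 97]
112 [100, 102, 104, 172, 255, 255, 255, 255, 255, 255, 255, 255, 255, 225, 99, 96, 96]
118 [101, 101, 102, 167, 255, 255, 255, 255, 255, 255, 255, 255, 255, 215, 97, 97, 74]
124 [99, 99, 102, 139, 255, 255, 255, 255, 255, 255, 255, 255, 255, 196, 98, 93, 83]
130 [98, 100, 102, 80, 254, 255, 255, 255, 255, 255, 255, 255, 255, 142, 93, 74, 75]
136 [94, 99, 99, 69, 157, 255, 255, 255, 255, 255, 255, 255, 164, 90, 76, 75, 72]
142 [96, 86, 80, 46, 47, 172, 255, 255, 255, 255, 255, 164, 85, 74, 75, 74, 74]
148 [93, 74, 74, 46, 43, 43, 66, 154, 185, 146, 93, 75, 76, 76, 75, 73, 74]
154 [93, 74, 73, 66, 44, 42, 43, 42, 49, 73, 75, 74, 75, 75, 74, 75, 75]
160 [90, 77, 72, 71, 68, 60, 57, 91, 74, 74, 74, 74, 75, 74, 73, 74, 73]
166 [89, 77, 70, 71, 72, 71, 73, 85, 74, 75, 74, 73, 74, 74, 75, 75, 73]
172 [87, 82, 70, 70, 70, 70, 70, 79, 72, 73, 72, 73, 72, 71, 71, 72, 72]
178 [85, 81, 69, 69, 70, 121, 210, 235, 217, 218, 2
[... 871 characters left out ...]
 134, 150, 60, 61]
244 [52, 50, 49, 87, 247, 221, 255, 255, 255, 255, 255, 228, 172, 100, 60, 60, 59]
250 [49, 50, 50, 50, 162, 230, 255, 255, 255, 255, 255, 255, 79, 44, 58, 61, 70]
256 [48, 51, 50, 40, 45, 230, 255, 255, 255, 255, 255, 255, 37, 46, 60, 64, 69]
262 [46, 27, 40, 37, 40, 228, 238, 255, 255, 255, 255, 254, 39, 57, 60, 68, 70]
268 [51, 41, 37, 38, 58, 83, 230, 242, 254, 240, 254, 63, 59, 59, 61, 68, 70]
274 [43, 36, 38, 37, 59, 58, 61, 133, 166, 83, 59, 59, 59, 61, 70, 71, 69]
280 [37, 36, 38, 42, 59, 59, 59, 60, 59, 60, 58, 59, 61, 68, 69, 69, 68]
[ 592.04841504 -274.98476421  106.        ] [ 473.48703839 -302.36713418  109.        ] [ 472.78817398 -301.0094485     3.        ]
```

```bash
cat > circ.py <<'E'
from h import *
from scipy.optimize import least_squares
def sil(x,y,z0=0,n=40):
    t=np.linspace(0,2*np.pi,n); P=[]
    for r,z in ((38,0),(25,80),(20,100),(20,106)): P+= [(x+r*np.cos(a),y+r*np.sin(a),z+z0) for a in t]
    return np.array(P)
def mask(m,x,y,z0=0,shape=(400,640)):
    # silhouette = union of hulls of cone and knob
    k=np.zeros(shape,np.uint8); p=np.array([proj(m,q) for q in sil(x,y,z0)])
    for a,b in ((0,80),(80,160),(40,120)):
        if a==40:
            t=np.linspace(0,2*np.pi,40); p2=np.array([proj(m,(x+16.5*np.cos(u),y+16.5*np.sin(u),z+z0)) for z in (80,100) for u in t]); h=p2
        else: h=p[a:b]
        cv2.fillConvexPoly(k,cv2.convexHull(h.astype(np.float32)).astype(np.int32),1)
    return k
def fit(im,m,x,y,z0=0,R=24,thr=120):
    """best overlap of the model silhouette with the bright region"""
    w=((im.min(2)>thr)).astype(np.float32)*2-1
    best=None
    for st in (4,1.5):
        c=[(float((mask(m,x+i*st,y+j*st,z0)*w).sum()),x+i*st,y+j*st) for i in range(-5,6) for j in range(-5,6)]
        best=max(c); x,y=best[1:]
    return best, mask(m,x,y,z0).sum()
E
python3 - <<'E'
from circ import *
rgb=lambda n:cv2.cvtColor(cv2.imread('pics/%s.png'%n),cv2.COLOR_BGR2RGB)
m=np.load('m_w1.npy',allow_pickle=True).item()
print('wrist A',fit(rgb('w1'),m,590,-275))
for c in ('scene','side'):
    for n,x,y in (('A',588,-275),('B',622,-68),('C',472,86)): print(c,n,fit(rgb(c+'0'),camera_model(c),x,y))
E
```

```text
wrist A ((3373.0, 590.0, -273.5), np.uint64(3479))
scene A ((1025.0, 586.5, -273.5), np.uint64(1159))
scene B ((980.0, 624.5, -67.0), np.uint64(1056))
scene C ((871.0, 473.5, 86.0), np.uint64(943))
side A ((960.0, 588.0, -276.5), np.uint64(1022))
side B ((789.0, 626.0, -68.0), np.uint64(849))
side C ((718.0, 473.5, 83.5), np.uint64(772))
```

>>> jog_arm:
  plan:
    - [[0,0,0,-4,0,59.5,88],[0,0,0,-4,0,59.5,88],[0,0,0,-4,60,59.5,88],[0,0,0,-4,110,59.5,88],[0,0,0,-4,140,59.5,88],[0,0,0,-4,140,59.5,88],[0,0,0,-4,140,59.5,36],[0,0,0,-4,140,59.5,30]]

```text
clock: 3.25
tcp_pos: [597.7, -266.1, 88.4]
orientation: [-0.555, 0.432, -0.435, 0.562]
ft_force: [0.2, 0.5, -0.7]
gripper_width: 70.2
```

>>> jog_arm:
  plan:
    - [[0,0,0,0,0,0,25],[0,0,0,0,0,0,25],[0,0,0,0,-30,0,25],[0,0,0,0,-80,0,25],[0,0,0,0,-130,0,25],[0,0,0,0,-145,0,25],[0,0,0,0,-145,0,25],[0,0,0,0,-145,0,25]]

```text
clock: 4.25
tcp_pos: [595.1, -266.2, 231.4]
orientation: [-0.556, 0.433, -0.434, 0.561]
ft_force: [0.4, 0.3, -0.6]
gripper_width: 25.0
```

```bash
python3 w.py w2 106
python3 - <<'E'
from h import *
print(monitor.observe()['tcp_pos'],move([472.5,-302,231]))
E
```

```text
clk 4.25 tcp [ 595.1 -266.2  231.4] grip 24.992042643971427 F [ 0.4  0.3 -0.6]
[209.   8.] 0.88 [ 716. -141.  106.]
[327. 267.] 0.84 [ 518. -288.  106.]
[ 26. 194.] 0.75 [520.   3. 106.]
[329. 177.] 0.75 [ 606. -267.  106.]
[107. 269.] 0.56 [461. -77. 106.]
A [327. 200.]
c0 [328. 314.]
tcp [324. 250.]
[ 595.2620397  -266.23812318  231.33315316] [   4.16857123   -0.58943546 -127.79599679]
```

View pics/w2.png

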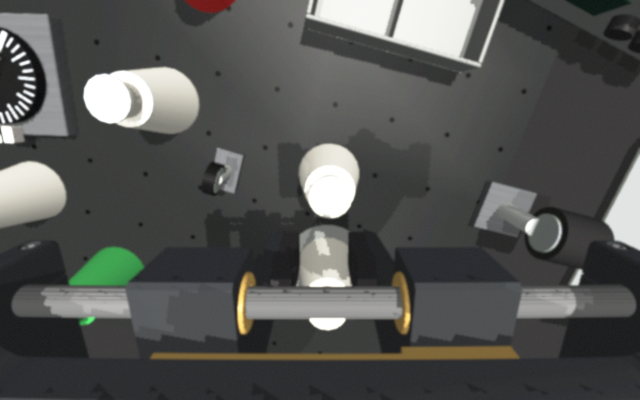

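The grasp missed: the arm was still settling, and the fingers closed too late. Cover A's head is now at about (330,190). I'll refit it.

```bash
cat > f.py <<'E'
# usage: f.py camera name x y [more], fits covers on the bench in a fresh frame; then prints tool shift
from circ import *
import sys
c=sys.argv[1]; m=camera_model(c); im=grab_frame(c); save(im,sys.argv[2]); np.save('m_'+sys.argv[2]+'.npy',m,allow_pickle=True)
for i in range(3,len(sys.argv),2):
    b,t=fit(im,m,float(sys.argv[i]),float(sys.argv[i+1])); print(np.round(b,1),int(t))
    print(' shift to tcp z 86:',move([b[1],b[2],86]).round(1))
s=monitor.observe(); print(s['clock'],s['tcp_pos'].round(1),s['gripper_width'],s['ft_force'].round(1)); print('axes',Rm(s['orientation']).round(3).tolist())
E
python3 f.py wrist w3 590 -274; python3 f.py side s1 590 -274 473 85
```

```text
[3436.   587.5 -274. ] 3570
 shift to tcp z 86: [  6.  145.5 -10.7]
4.4 [ 595.5 -266.3  231.6] 25.428809077783253 [ 0.  -0.   0.5]
axes [[0.248, 0.006, 0.969], [-0.969, 0.005, 0.248], [-0.003, -1.0, 0.008]]
[1001.   587.5 -276.5] 1039
 shift to tcp z 86: [  8.2 145.8 -11.6]
[756.  474.5  82.5] 766
 shift to tcp z 86: [-367.6  146.8  -32. ]
4.45 [ 595.7 -266.4  231.9] 25.10220778940248 [ 0.1  0.5 -0. ]
axes [[0.248, 0.007, 0.969], [-0.969, 0.005, 0.248], [-0.003, -1.0, 0.008]]
```

>>> jog_arm:
  plan:
    - [[0,0,0,6.5,0,-10.5,88],[0,0,0,6.5,0,-10.5,88],[0,0,0,6.5,0,-10.5,88],[0,0,0,6.5,50,-10.5,88],[0,0,0,6.5,100,-10.5,88],[0,0,0,6.5,145,-10.5,88],[0,0,0,6.5,145,-10.5,88],[0,0,0,6.5,145,-10.5,88]]

```text
clock: 5.45
tcp_pos: [589.5, -274.9, 88.5]
orientation: [-0.555, 0.432, -0.435, 0.562]
ft_force: [0.2, 0.1, 0.1]
gripper_width: 88.4
```

>>> jog_arm:
  plan:
    - [[0,0,0,0,0,0,25],[0,0,0,0,0,0,25],[0,0,0,0,0,0,25],[0,0,0,0,0,0,25],[0,0,0,0,0,0,25],[0,0,0,0,0,0,25],[0,0,0,0,0,0,25],[0,0,0,0,0,0,25]]

```text
clock: 6.45
tcp_pos: [589.5, -274.8, 88.4]
orientation: [-0.555, 0.432, -0.435, 0.562]
ft_force: [0.8, -0.1, 0.4]
gripper_width: 38.4
```

>>> jog_arm:
  plan:
    - [[0,0,0,0,-20,0,25],[0,0,0,0,-50,0,25],[0,0,0,0,-90,0,25],[0,0,0,0,-130,0,25],[0,0,0,0,-145,0,25],[0,0,0,0,-145,0,25],[0,0,0,0,-145,0,25],[0,0,0,0,-145,0,25]]

```text
clock: 7.45
tcp_pos: [587.2, -275.0, 231.7]
orientation: [-0.556, 0.433, -0.434, 0.562]
ft_force: [-0.5, -0.5, -0.9]
gripper_width: 38.2
```

Run:
```python
from h import *
s=monitor.observe();print(s['clock'],s['gripper_width'],s['tcp_pos'],move([472.5,-302,231]).round(1))
```

```text
7.45 38.18240644351793 [ 587.21369186 -275.01801793  231.67689023] [  -2.4   -0.2 -117.8]
```

>>> jog_arm:
  plan:
    - [[0,0,0,0,0,-40,25],[0,0,0,-1,0,-80,25],[0,0,0,-2,0,-118,25],[0,0,0,-2,0,-118,25],[0,0,0,-2,0,-118,25],[0,0,0,-2,0,-118,25],[0,0,0,-2,0,-118,25],[0,0,0,-2,0,-118,25]]

```text
clock: 8.45
tcp_pos: [472.8, -302.1, 230.6]
orientation: [-0.556, 0.433, -0.434, 0.562]
ft_force: [-0.2, -0.6, -1.3]
gripper_width: 38.2
```

Run:
```python
from circ import *
s=monitor.observe();p=s['tcp_pos'];print(s['clock'],s['gripper_width'],p)
for c in ('scene','side'):
    im=grab_frame(c);save(im,c+'2');m=camera_model(c)
    print(c,'held',fit(im,m,p[0],p[1],p[2]-88.4),'c0',fit(im,m,472.5,-302,3))
a=[cv2.imread('pics/%s2.png'%c) for c in ('scene','side')]
a=np.hstack([cv2.resize(a[0][150:290,130:270],(400,400)),cv2.resize(a[1][190:360,230:400],(400,400))]);cv2.imwrite('pics/z2.png',a)
```

```text
8.45 38.24278886504627 [ 472.82243155 -302.14473841  230.64438358]
scene held ((1210.0, np.float64(490.8224315484585), np.float64(-296.6447384145495)), np.uint64(1534)) c0 ((1096.0, 487.0, -300.5), np.uint64(1120))
side held ((714.0, np.float64(464.8224315484585), np.float64(-329.6447384145495)), np.uint64(1318)) c0 ((1103.0, 468.5, -321.0), np.uint64(1103))
```

View pics/z2.png

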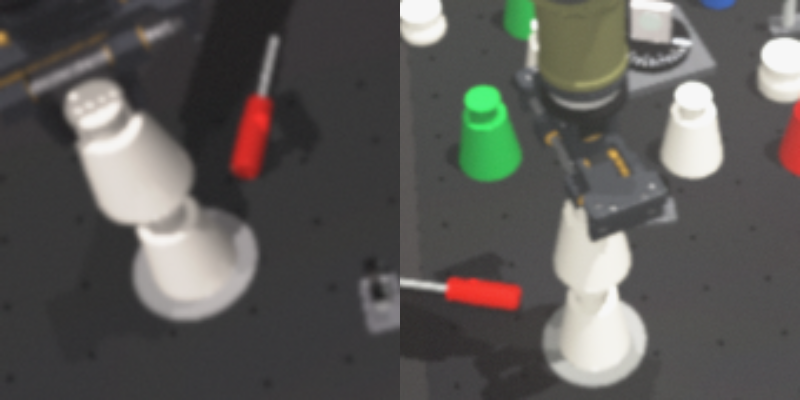

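The held cover sits in line above the fixed one in both views, so I'm lowering it.

>>> jog_arm:
  plan:
    - [[0,0,0,0,20,0,25],[0,0,0,0,40,0,25],[0,0,0,0,60,0,25],[0,0,0,0,75,0,25],[0,0,0,0,88,0,25],[0,0,0,0,98,0,25],[0,0,0,0,104,0,25],[0,0,0,0,106,0,25]]

```text
clock: 9.55
tcp_pos: [473.3, -301.7, 124.5]
orientation: [-0.556, 0.433, -0.434, 0.562]
ft_force: [-1.3, 0.0, -0.9]
gripper_width: 38.1
```

>>> jog_arm:
  plan:
    - [[0,0,0,0,1,0,25],[0,0,0,0,1,0,88],[0,0,0,0,1,0,88],[0,0,0,0,1,0,88],[0,0,0,0,1,0,88],[0,0,0,0,1,0,88],[0,0,0,0,1,0,88],[0,0,0,0,1,0,88]]

```text
clock: 10.55
tcp_pos: [473.3, -301.7, 123.5]
orientation: [-0.556, 0.433, -0.434, 0.562]
ft_force: [-0.4, 0.8, 0.4]
gripper_width: 87.9
```

>>> jog_arm:
  plan:
    - [[0,0,0,0,-40,0,88],[0,0,0,0,-80,0,88],[0,0,0,0,-110,0,88],[0,0,0,0,-110,0,88],[0,0,0,0,-110,0,88],[0,0,0,0,-110,0,88],[0,0,0,0,-110,0,88],[0,0,0,0,-110,0,88]]

```text
clock: 11.55
tcp_pos: [472.4, -302.2, 233.0]
orientation: [-0.556, 0.433, -0.434, 0.562]
ft_force: [-0.5, -0.1, -0.5]
gripper_width: 88.0
```

Run:
```python
from circ import *
s=monitor.observe();print(s['clock'],s['gripper_width'],s['tcp_pos'],move([540,-90,231]).round(1))
m=camera_model('wrist');im=grab_frame('wrist');save(im,'w4');np.save('m_w4.npy',m,allow_pickle=True)
for z0 in (33,36):print(fit(im,m,472,-302,z0))
im=grab_frame('side');m=camera_model('side');save(im,'s4')
print('B',fit(im,m,625,-68),'C',fit(im,m,473,84))
im=grab_frame('scene');m=camera_model('scene');save(im,'sc4')
print('B',fit(im,m,625,-68),'C',fit(im,m,473,84), 'stack',fit(im,m,472,-302,33))
```

```text
11.55 88.0121072944189 [ 472.42879229 -302.18326819  232.99943467] [-188.7    3.7  118.2]
((4340.0, 473.5, -303.5), np.uint64(4342))
((4443.0, 473.5, -302.0), np.uint64(4443))
B ((839.0, 625.0, -69.5), np.uint64(857)) C ((-561.0, 455.0, 108.5), np.uint64(743))
B ((993.0, 625.0, -67.0), np.uint64(1057)) C ((878.0, 473.0, 88.0), np.uint64(956)) stack ((1167.0, 499.5, -298.0), np.uint64(1203))
```

>>> jog_arm:
  plan:
    - [[0,0,0,-35,0,38,88],[0,0,0,-70,0,76,88],[0,0,0,-110,0,120,88],[0,0,0,-150,0,164,88],[0,0,0,-189,0,206,88],[0,0,0,-189,0,206,88],[0,0,0,-189,0,206,88],[0,0,0,-189,0,206,88]]

```text
clock: 12.7
tcp_pos: [624.3, -70.3, 235.6]
orientation: [-0.556, 0.434, -0.435, 0.56]
ft_force: [-0.3, -0.9, 0.7]
gripper_width: 87.6
```

```bash
python3 f.py wrist w5 625 -68
```

```text
[3322.   625.   -66.5] 3422
 shift to tcp z 86: [ -3.  149.7   0.5]
12.75 [624.4 -70.2 235.7] 87.99280408969673 [-0.2  0.4 -0. ]
axes [[0.246, 0.006, 0.969], [-0.969, 0.004, 0.246], [-0.003, -1.0, 0.007]]
```

>>> jog_arm:
  plan:
    - [[0,0,0,-2,0,0,88],[0,0,0,-2,50,0,88],[0,0,0,-2,100,0,88],[0,0,0,-2,130,0,88],[0,0,0,-2,147,0,88],[0,0,0,-2,147,0,88],[0,0,0,-2,147,0,88],[0,0,0,-2,147,0,25]]

```text
clock: 13.75
tcp_pos: [625.7, -67.7, 90.1]
orientation: [-0.555, 0.433, -0.436, 0.561]
ft_force: [0.6, 0.7, -0.9]
gripper_width: 80.3
```

>>> jog_arm:
  plan:
    - [[0,0,0,0,0,0,25],[0,0,0,0,0,0,25],[0,0,0,0,0,0,25],[0,0,0,0,0,0,25],[0,0,0,0,0,0,25],[0,0,0,0,0,0,25],[0,0,0,0,0,0,25],[0,0,0,0,0,0,25]]

```text
clock: 14.75
tcp_pos: [625.7, -67.6, 90.1]
orientation: [-0.555, 0.433, -0.436, 0.561]
ft_force: [-0.2, -0.2, -0.0]
gripper_width: 38.6
```

>>> jog_arm:
  plan:
    - [[0,0,0,0,-40,0,25],[0,0,0,0,-80,0,25],[0,0,0,0,-120,0,25],[0,0,0,0,-160,0,25],[0,0,0,0,-175,0,25],[0,0,0,0,-175,0,25],[0,0,0,0,-175,0,25],[0,0,0,0,-175,0,25]]

```text
clock: 15.75
tcp_pos: [623.3, -68.3, 263.3]
orientation: [-0.556, 0.434, -0.435, 0.56]
ft_force: [0.4, 0.4, -1.6]
gripper_width: 38.5
```

Run:
```python
from h import *
s=monitor.observe();print(s['clock'],s['gripper_width'],s['tcp_pos'],move([472.8,-302,262]).round(1))
```

```text
15.75 38.50798983534175 [623.32250887 -68.32721359 263.32012967] [ 189.5   -0.5 -203.4]
```

>>> jog_arm:
  plan:
    - [[0,0,0,38,0,-40,25],[0,0,0,76,0,-80,25],[0,0,0,114,0,-120,25],[0,0,0,152,0,-163,25],[0,0,0,189,0,-203,25],[0,0,0,189,0,-203,25],[0,0,0,189,0,-203,25],[0,0,0,189,0,-203,25]]

```text
clock: 16.75
tcp_pos: [474.2, -299.6, 261.2]
orientation: [-0.556, 0.433, -0.434, 0.562]
ft_force: [0.8, 0.2, -1.0]
gripper_width: 38.3
```

Run:
```python
from h import *
s=monitor.observe();print(s['clock'],s['gripper_width'],s['tcp_pos'],move([473,-302,154]).round(1))
a=[grab_frame(c) for c in ('scene','side')]
a=np.hstack([cv2.resize(a[0][130:270,130:270],(400,400)),cv2.resize(a[1][190:360,230:400],(400,400))]);save(a,'z3')
```

```text
16.75 38.32276796229635 [ 474.15595991 -299.58341986  261.17244045] [  2.5 107.1  -2.4]
```

View pics/z3.png

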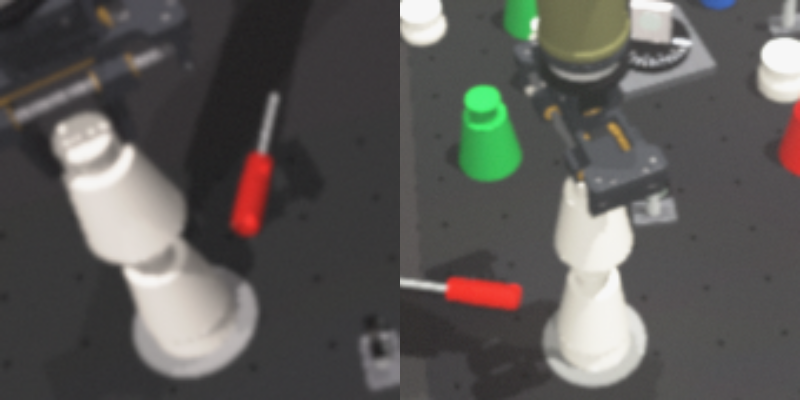

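The first loose cover is nested and the second hangs straight above it. Lowering.

>>> jog_arm:
  plan:
    - [[0,0,0,2,20,-2,25],[0,0,0,2,40,-2,25],[0,0,0,2,60,-2,25],[0,0,0,2,75,-2,25],[0,0,0,2,88,-2,25],[0,0,0,2,97,-2,25],[0,0,0,2,103,-2,25],[0,0,0,2,106,-2,25]]

```text
clock: 17.85
tcp_pos: [473.1, -302.0, 155.2]
orientation: [-0.556, 0.433, -0.434, 0.561]
ft_force: [-0.3, -0.1, -0.7]
gripper_width: 38.4
```

>>> jog_arm:
  plan:
    - [[0,0,0,0,1,0,25],[0,0,0,0,1,0,88],[0,0,0,0,1,0,88],[0,0,0,0,1,0,88],[0,0,0,0,1,0,88],[0,0,0,0,1,0,88],[0,0,0,0,1,0,88],[0,0,0,0,1,0,88]]

```text
clock: 18.85
tcp_pos: [473.1, -302.0, 154.2]
orientation: [-0.556, 0.433, -0.434, 0.561]
ft_force: [-0.0, -0.5, -0.1]
gripper_width: 87.7
```

>>> jog_arm:
  plan:
    - [[0,0,0,0,-30,0,88],[0,0,0,0,-60,0,88],[0,0,0,0,-80,0,88],[0,0,0,0,-80,0,88],[0,0,0,0,-80,0,88],[0,0,0,0,-80,0,88],[0,0,0,0,-80,0,88],[0,0,0,0,-80,0,88]]

```text
clock: 19.85
tcp_pos: [472.5, -302.3, 233.8]
orientation: [-0.556, 0.433, -0.434, 0.561]
ft_force: [-0.4, -0.2, -0.3]
gripper_width: 87.9
```

Run:
```python
from circ import *
s=monitor.observe();print(s['clock'],s['gripper_width'],s['tcp_pos'])
m=camera_model('wrist');im=grab_frame('wrist');save(im,'w6')
print(fit(im,m,472,-302,63))
im=grab_frame('scene');m=camera_model('scene');save(im,'sc6')
b,_=fit(im,m,473,84); print('C',b,_, move([b[1]-1,b[2]-1,235]).round(1))
```

```text
19.85 87.8897217055274 [ 472.52226206 -302.30617085  233.78488126]
((5405.0, 473.0, -302.0), np.uint64(5405))
C (886.0, 473.0, 88.0) 956 [-377.3    1.    96.2]
```

>>> jog_arm:
  plan:
    - [[0,0,0,-54,0,14,88],[0,0,0,-108,0,28,88],[0,0,0,-162,0,42,88],[0,0,0,-216,0,56,88],[0,0,0,-270,0,70,88],[0,0,0,-324,0,84,88],[0,0,0,-377,0,96,88],[0,0,0,-377,0,96,88]]

```text
clock: 20.95
tcp_pos: [471.8, 92.4, 236.2]
orientation: [-0.557, 0.431, -0.431, 0.564]
ft_force: [0.0, 0.1, -0.3]
gripper_width: 88.0
```

```bash
python3 f.py wrist w7 473 86;python3 f.py wrist w8 473 86
```

```text
[3366.  473.   86.] 3410
 shift to tcp z 86: [  3.8 150.1  -0.5]
21.0 [471.8  88.9 236.1] 88.05681434128557 [ 0.8 -1.2 -0.4]
axes [[0.253, 0.005, 0.967], [-0.967, 0.006, 0.253], [-0.004, -1.0, 0.007]]
[3368.  473.   86.] 3404
 shift to tcp z 86: [1.5e+00 1.5e+02 1.0e-01]
21.05 [471.8  86.7 236. ] 88.09816410721845 [ 0.9 -0.8  0.4]
axes [[0.25, 0.005, 0.968], [-0.968, 0.005, 0.25], [-0.003, -1.0, 0.006]]
```

>>> jog_arm:
  plan:
    - [[0,0,0,1,0,0,88],[0,0,0,1,50,0,88],[0,0,0,1,100,0,88],[0,0,0,1,130,0,88],[0,0,0,1,147,0,88],[0,0,0,1,147,0,88],[0,0,0,1,147,0,88],[0,0,0,1,147,0,25]]

```text
clock: 22.05
tcp_pos: [473.5, 86.1, 89.9]
orientation: [-0.556, 0.433, -0.434, 0.562]
ft_force: [-0.2, 0.0, 0.4]
gripper_width: 80.2
```

>>> jog_arm:
  plan:
    - [[0,0,0,0,0,0,25],[0,0,0,0,0,0,25],[0,0,0,0,0,0,25],[0,0,0,0,0,0,25],[0,0,0,0,0,0,25],[0,0,0,0,0,0,25],[0,0,0,0,0,0,25],[0,0,0,0,0,0,25]]

```text
clock: 23.05
tcp_pos: [473.4, 86.2, 89.9]
orientation: [-0.556, 0.433, -0.434, 0.562]
ft_force: [-0.1, -0.5, 0.6]
gripper_width: 38.4
```

>>> jog_arm:
  plan:
    - [[0,0,0,0,-40,0,25],[0,0,0,0,-80,0,25],[0,0,0,0,-130,0,25],[0,0,0,0,-180,0,25],[0,0,0,0,-205,0,25],[0,0,0,0,-205,0,25],[0,0,0,0,-205,0,25],[0,0,0,0,-205,0,25]]

```text
clock: 24.05
tcp_pos: [471.1, 84.9, 293.4]
orientation: [-0.557, 0.433, -0.433, 0.561]
ft_force: [-0.4, -1.3, -1.7]
gripper_width: 38.4
```

Run:
```python
from h import *
s=monitor.observe();print(s['clock'],s['gripper_width'],s['tcp_pos'],move([472.8,-302,292]).round(1))
```

```text
24.05 38.41950370884703 [471.13838979  84.88937004 293.40398318] [ 3.751e+02 -3.000e-01 -9.480e+01]
```

>>> jog_arm:
  plan:
    - [[0,0,0,54,0,-14,25],[0,0,0,108,0,-27,25],[0,0,0,162,0,-41,25],[0,0,0,216,0,-54,25],[0,0,0,270,0,-68,25],[0,0,0,324,0,-82,25],[0,0,0,375,0,-95,25],[0,0,0,375,0,-95,25]]

```text
clock: 25.05
tcp_pos: [470.5, -307.3, 290.0]
orientation: [-0.556, 0.436, -0.435, 0.558]
ft_force: [-0.1, 0.5, -1.6]
gripper_width: 38.6
```

>>> jog_arm:
  plan:
    - [[0,0,0,0,0,0,25],[0,0,0,0,0,0,25],[0,0,0,0,0,0,25],[0,0,0,0,0,0,25],[0,0,0,0,0,0,25],[0,0,0,0,0,0,25],[0,0,0,0,0,0,25],[0,0,0,0,0,0,25]]

```text
clock: 26.05
tcp_pos: [470.4, -307.3, 290.0]
orientation: [-0.556, 0.436, -0.435, 0.558]
ft_force: [0.5, -0.8, -1.5]
gripper_width: 38.4
```

Run:
```python
from h import *
s=monitor.observe();print(s['clock'],s['gripper_width'],s['tcp_pos'],move([472.9,-302,185]).round(1))
```

```text
26.05 38.42269683681268 [ 470.4389947  -307.32486586  290.04323756] [ -4.4 105.1   3.6]
```

>>> jog_arm:
  plan:
    - [[0,0,0,-4.5,0,3.5,25],[0,0,0,-4.5,25,3.5,25],[0,0,0,-4.5,50,3.5,25],[0,0,0,-4.5,70,3.5,25],[0,0,0,-4.5,87,3.5,25],[0,0,0,-4.5,97,3.5,25],[0,0,0,-4.5,103,3.5,25],[0,0,0,-4.5,105,3.5,25]]

```text
clock: 27.05
tcp_pos: [473.0, -301.9, 185.1]
orientation: [-0.556, 0.436, -0.435, 0.558]
ft_force: [1.3, -0.6, -0.8]
gripper_width: 38.6
```

>>> jog_arm:
  plan:
    - [[0,0,0,0,1,0,25],[0,0,0,0,1,0,88],[0,0,0,0,1,0,88],[0,0,0,0,1,0,88],[0,0,0,0,1,0,88],[0,0,0,0,1,0,88],[0,0,0,0,1,0,88],[0,0,0,0,1,0,88]]

```text
clock: 28.05
tcp_pos: [473.0, -301.9, 184.0]
orientation: [-0.556, 0.436, -0.435, 0.558]
ft_force: [0.3, 0.0, -0.6]
gripper_width: 87.9
```

>>> jog_arm:
  plan:
    - [[0,0,0,0,-30,0,88],[0,0,0,0,-60,0,88],[0,0,0,0,-80,0,88],[0,0,0,0,-80,0,88],[0,0,0,0,-80,0,88],[0,0,0,0,-80,0,88],[0,0,0,0,-80,0,88],[0,0,0,0,-80,0,88]]

```text
clock: 29.05
tcp_pos: [472.8, -302.0, 263.7]
orientation: [-0.556, 0.436, -0.435, 0.558]
ft_force: [-0.8, -0.3, -0.5]
gripper_width: 88.2
```

Run:
```python
from circ import *
s=monitor.observe();print(s['clock'],s['gripper_width'],s['tcp_pos'])
m=camera_model('wrist');im=grab_frame('wrist');save(im,'w9')
print(fit(im,m,472,-302,93))
for n,x,y in (('over stage',540,90),): print(n,move([x,y,262]).round(1))
```

```text
29.05 88.15018333544896 [ 472.79827885 -301.95203753  263.65488522]
((5424.0, 474.5, -302.0), np.uint64(5448))
over stage [-364.3    2.7  159.5]
```

>>> jog_arm:
  plan:
    - [[0,0,0,-52,0,23,88],[0,0,0,-104,0,46,88],[0,0,0,-156,0,69,88],[0,0,0,-208,0,92,88],[0,0,0,-260,0,115,88],[0,0,0,-312,0,138,88],[0,0,0,-364,0,160,88],[0,0,0,-364,0,160,88]]

```text
clock: 30.1
tcp_pos: [540.6, 96.6, 264.7]
orientation: [-0.557, 0.434, -0.432, 0.561]
ft_force: [-0.1, -0.7, 0.3]
gripper_width: 87.9
```

Run:
```python
from h import *
grab_frame('side');grab_frame('side')
s=monitor.observe();print(s['clock'],s['tcp_pos'],Rm(s['orientation']).round(3).tolist())
m=camera_model('wrist');im=grab_frame('wrist');np.save('m_st.npy',m,allow_pickle=True);save(im,'st')
g=proj(m,(608,111,60));print(g)
for t in ('stage_grip','stage_base_c'): print(t,[(np.round(b['pixel']),round(b['conf'],2)) for b in boxes_of('wrist',t)])
x,y=[int(v) for v in g]; x0,y0=max(0,x-100),max(0,y-90); print(x0,y0)
save(cv2.resize(im[y0:y0+150,x0:x0+200],None,fx=4,fy=4,interpolation=cv2.INTER_CUBIC),'stz')
```

```text
30.2 [540.34796769  89.99697068 264.53497131] [[0.242, 0.0, 0.97], [-0.97, 0.002, 0.242], [-0.002, -1.0, 0.0]]
[320.34527122 106.83695967]
stage_grip [(array([317., 102.]), 0.97)]
stage_base_c []
220 16
```

View pics/stz.png

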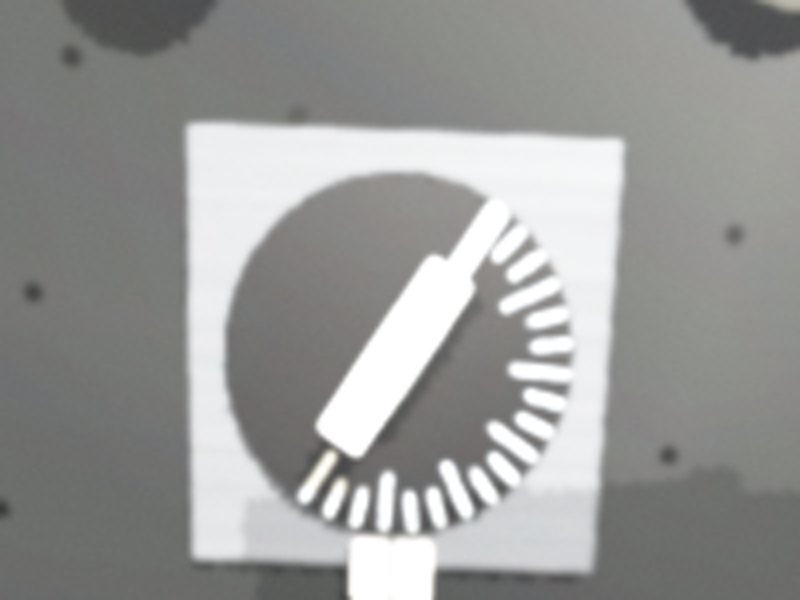

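The 0 mark is at crop (495,215), with 30, 60, 90 and so on running clockwise and 180 at (312,485). The index block is at (392,565), so it reads about 148 degrees. The holder lies along the 0–180 line.

Run:
```python
from h import *
m=np.load('m_st.npy',allow_pickle=True).item()
W=lambda p,z: at_z(m,(p[0]/4+220-0.4,p[1]/4+16-0.4),z)[:2]
corn=[W(p,18) for p in [(187,122),(622,140),(592,572),(192,558)]]
c0=np.mean(corn,0);print('corners',np.round(corn,1).tolist(),c0,[np.linalg.norm(corn[i]-corn[i-1]).round(1) for i in range(4)])
for zd in (24,28,32):
    d=[W(p,zd) for p in [(400,171),(399,535),(225,350),(575,345)]]; c=np.array([(d[2]+d[3])[0]/2,(d[2]+d[3])[1]/2]); print(zd,'dial centre',np.mean(d,0),np.linalg.norm(d[0]-d[1]),np.linalg.norm(d[2]-d[3]))
    z0=W((500,207),zd);z180=W((308,493),zd);z90=W((560,374),zd)
    print('mid0-180',(z0+z180)/2,'dir0',np.degrees(np.arctan2(*(z0-z180)[::-1])))
    ix=W((391,545),zd)-np.mean(d,0); print('index dir',np.degrees(np.arctan2(*ix[::-1])))
# holder top
t=[W(p,92) for p in [(432,252),(475,285),(360,460),(316,428)]];print('holder',np.round(t,1).tolist(),np.mean(t,0))
v=(t[0]+t[1]-t[2]-t[3])/2;print(np.linalg.norm(v),np.degrees(np.arctan2(v[1],v[0])), np.linalg.norm(t[0]-t[1]))
e=corn[3]-corn[0]; print('base -x dir',np.degrees(np.arctan2(*e[::-1])),np.degrees(np.arctan2(*(corn[2]-corn[1])[::-1])), np.degrees(np.arctan2(*(corn[0]-corn[1])[::-1])),np.degrees(np.arctan2(*(corn[3]-corn[2])[::-1])))
```

```text
corners [[659.2, 189.3], [685.3, 64.3], [560.1, 37.1], [533.4, 162.9]] [609.48214607 113.40006078] [np.float64(128.6), np.float64(127.7), np.float64(128.1), np.float64(128.6)]
24 dial centre [610.69681121 113.14647429] 106.03252052342671 105.64328784637074
mid0-180 [610.63759407 112.67799926] dir0 -21.003199759785897
index dir -168.88701684587645
28 dial centre [610.69696044 113.08616   ] 104.93463293739602 104.5494304741096
mid0-180 [610.63835645 112.62253568] dir0 -21.003199759785907
index dir -168.8870168458764
32 dial centre [610.69710968 113.02584572] 103.83674535136552 103.45557310184843
mid0-180 [610.63911883 112.5670721 ] dir0 -21.003199759785897
index dir -168.88701684587642
holder [[635.8, 110.2], [630.9, 98.1], [582.9, 115.7], [588.0, 128.3]] [609.4033582  113.05986429]
51.11258000135011 -20.5082870370889 13.048473602435957
base -x dir -168.11682822931223 -167.75047654146513 101.78061060448336 101.99923036746691
```

Run:
```python
from h import *
s=monitor.observe();print(s['q'].round(3),move([609.8,113,160]).round(1),s['tcp_pos'])
```

```text
[-0.208  0.55  -0.059  1.774  0.041  0.818 -1.617] [ -7.9 104.7  73.4] [540.4154108   87.7427525  264.70115295]
```

>>> jog_arm:
  plan:
    - [[0,-10,0,-2,0,18,88],[0,-20,0,-4,0,36,88],[0,-30,0,-6,0,54,88],[0,-40,0,-8,0,73,88],[0,-50,0,-8,0,73,88],[0,-60,0,-8,0,73,88],[0,-70,0,-8,0,73,88],[0,-80,0,-8,0,73,88]]

```text
clock: 31.35
tcp_pos: [609.5, 110.6, 264.6]
orientation: [-0.707, -0.024, 0.024, 0.707]
ft_force: [0.9, 0.2, -0.9]
gripper_width: 87.9
```

>>> jog_arm:
  plan:
    - [[0,-10,0,0,0,0,40],[0,-20,0,0,0,0,40],[0,-30,0,0,0,0,40],[0,-40,0,0,0,0,40],[0,-50,0,0,0,0,40],[0,-60,0,0,0,0,40],[0,-65,0,0,0,0,40],[0,-65,0,0,0,0,40]]

```text
clock: 32.35
tcp_pos: [609.6, 108.6, 264.3]
orientation: [0.584, 0.399, -0.399, -0.584]
ft_force: [-0.1, 0.3, -0.1]
gripper_width: 40.1
```

```bash
cat > st.py <<'E'
from h import *
import sys
s=monitor.observe();M=Rm(s['orientation']);print(s['clock'],s['tcp_pos'].round(1),'grip',s['gripper_width'],'F',s['ft_force'].round(1),'M',s['moment'].round(2),'q7',s['q'][6].round(2))
print('x ang',np.degrees(np.arctan2(M[1,0],M[0,0])).round(2),'ydir',M[:,1].round(4))
if len(sys.argv)>3: print('shift',move([float(v) for v in sys.argv[1:4]]).round(1))
E
python3 st.py 609.8 113 64
```

```text
32.35 [609.6 108.6 264.3] grip 40.12210601023552 F [-0.1  0.3 -0.1] M [-0.   -0.08 -0.08] q7 0.46
x ang 68.71 ydir [-6.e-04 -8.e-04 -1.e+00]
shift [  4.4 200.3   1.4]
```

>>> jog_arm:
  plan:
    - [[0,0,0,4,20,1.4,40],[0,0,0,4,70,1.4,40],[0,0,0,4,120,1.4,40],[0,0,0,4,160,1.4,40],[0,0,0,4,185,1.4,40],[0,0,0,4,198,1.4,40],[0,0,0,4,198,1.4,40],[0,0,0,4,198,1.4,40]]

```text
clock: 33.35
tcp_pos: [610.5, 112.9, 67.5]
orientation: [0.584, 0.399, -0.398, -0.584]
ft_force: [-0.6, 0.0, -0.6]
gripper_width: 39.9
```

>>> jog_arm:
  plan:
    - [[0,0,0,0,0,0,5],[0,0,0,0,0,0,5],[0,0,0,0,0,0,5],[0,0,0,0,0,0,5],[0,0,0,0,0,0,5],[0,0,0,0,0,0,5],[0,0,0,0,0,0,5],[0,0,0,0,0,0,5]]

```text
clock: 34.35
tcp_pos: [610.4, 112.0, 67.9]
orientation: [0.585, 0.399, -0.399, -0.583]
ft_force: [-2.0, -2.7, 6.0]
gripper_width: 11.9
```

```bash
python3 st.py 609.8 113 64
```

```text
34.35 [610.4 112.   67.9] grip 11.93500119984243 F [-2.  -2.7  6. ] M [-0.53  0.19  0.  ] q7 0.27
x ang 68.64 ydir [ 0.0012 -0.0016 -1.    ]
shift [0.7 3.9 0.9]
```

>>> jog_arm:
  plan:
    - [[0,8,0,0,0,0,5],[0,17,0,0,0,0,5],[0,26,0,0,0,0,5],[0,35,0,0,0,0,5],[0,44,0,0,0,0,5],[0,53,0,0,0,0,5],[0,60,0,0,0,0,5],[0,60,0,0,0,0,5]]

```text
clock: 35.35
tcp_pos: [608.8, 110.7, 67.9]
orientation: [0.707, 0.052, -0.054, -0.704]
ft_force: [-5.1, -3.8, 5.7]
gripper_width: 12.1
```

```bash
python3 st.py 610.3 112.5 67
```

```text
35.35 [608.8 110.7  67.9] grip 12.078021601728304 F [-5.1 -3.8  5.7] M [-0.68  0.68 -0.07] q7 -0.55
x ang 8.57 ydir [-0.0019 -0.0045 -1.    ]
shift [1.8 0.9 1.5]
```

Now a further 46.6 degrees, with the axis offset corrected.

>>> jog_arm:
  plan:
    - [[0,8,0,1,0,1,5],[0,16,0,1.5,0,1.5,5],[0,24,0,1.5,0,1.5,5],[0,32,0,1.5,0,1.5,5],[0,40,0,1.5,0,1.5,5],[0,46.6,0,1.5,0,1.5,5],[0,46.6,0,1.5,0,1.5,5],[0,46.6,0,1.5,0,1.5,5]]

```text
clock: 36.35
tcp_pos: [607.2, 111.1, 67.8]
orientation: [0.672, -0.232, 0.229, -0.665]
ft_force: [-6.3, -3.2, 7.9]
gripper_width: 11.7
```

```bash
python3 st.py 610.3 112.5 67
```

```text
36.35 [607.2 111.1  67.8] grip 11.745218463504115 F [-6.3 -3.2  7.9] M [-0.5   1.15 -0.11] q7 -1.11
x ang -38.06 ydir [-0.0076 -0.0072 -0.9999]
shift [1.6 0.8 3. ]
```

>>> jog_arm:
  plan:
    - [[0,0,0,0,0,0,40],[0,0,0,0,0,0,40],[0,0,0,0,0,0,40],[0,0,0,0,-50,0,40],[0,0,0,0,-110,0,40],[0,0,0,0,-170,-30,40],[0,0,0,0,-200,-65,40],[0,0,0,0,-200,-65,40]]

```text
clock: 37.35
tcp_pos: [569.3, 58.8, 271.5]
orientation: [0.671, -0.232, 0.232, -0.665]
ft_force: [0.9, -0.2, -0.3]
gripper_width: 40.0
```

```bash
python3 - <<'E'
from h import *
grab_frame('side');grab_frame('side')
m=camera_model('wrist');im=grab_frame('wrist');np.save('m_st2.npy',m,allow_pickle=True);save(im,'st2')
x,y=[int(v) for v in proj(m,(610,113,60))]; x0,y0=max(0,x-80),max(0,y-60); print(x0,y0,x,y)
save(cv2.resize(im[y0:y0+120,x0:x0+160],None,fx=5,fy=5,interpolation=cv2.INTER_CUBIC),'stz2')
E
python3 st.py
```

```text
243 49 323 109
37.5 [568.6  62.3 267.8] grip 40.32860527683343 F [ 0.5 -0.  -0. ] M [-0.02 -0.06 -0.02] q7 -1.0
x ang -38.0 ydir [-0.0083 -0.0064 -0.9999]
```

View pics/stz2.png

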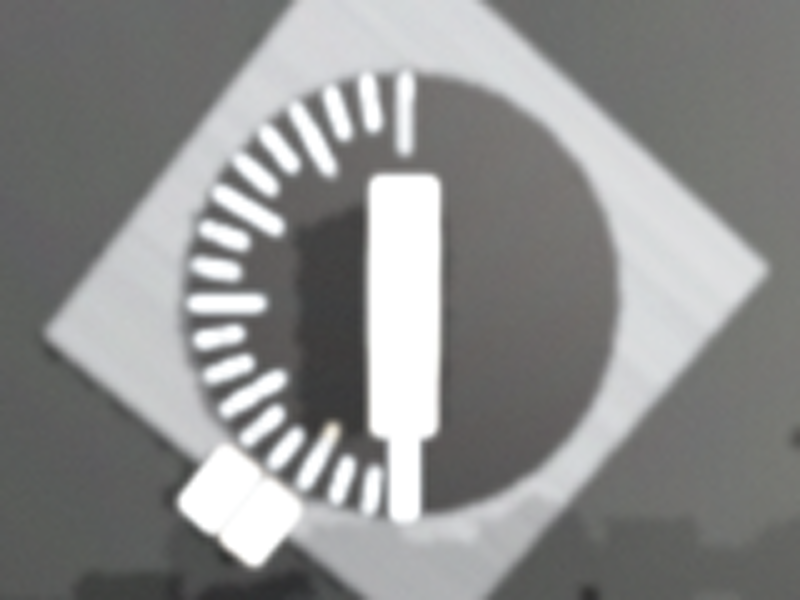

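The index line points just at the 40 mark: 38.0 degrees seen against 38.4 for the mark. The goniometer is set. Next is the guard.

```bash
python3 - <<'E'
from h import *
m=camera_model('side'); f=lambda u,v:((u-385)/2.963+240,v/2.963+90)
a,b=at_z(m,f(480,152),144),at_z(m,f(672,132),144);print(a,b,np.degrees(np.arctan2(b[1]-a[1],b[0]-a[0])))
print('fin top',at_z(m,f(560,105),195))
ms=camera_model('scene'); g=lambda u,v:(u/2.963+395,v/2.963+95)
for n,p,z in (('post L top',(122,35),200),('cap',(160,180),198),('plate/postR',(262,245),200),('plate top',(320,228),268)): print(n,at_z(ms,g(*p),z))
E
python3 st.py 470 290 320
```

```text
[438.33536671 326.71073675 144.        ] [649.0531418  323.75666651 144.        ] -0.8031817443547404
fin top [527.79768046 324.51857672 195.        ]
post L top [395.11116853 354.02755444 200.        ]
cap [546.50059549 308.42073269 198.        ]
plate/postR [626.72595332 349.50730323 200.        ]
plate top [664.45598322 345.16716748 268.        ]
37.5 [568.6  62.3 267.8] grip 40.32860527683343 F [ 0.5 -0.  -0. ] M [-0.02 -0.06 -0.02] q7 -1.0
x ang -38.0 ydir [-0.0083 -0.0064 -0.9999]
shift [-218.   -52.9  118.2]
```

>>> jog_arm:
  plan:
    - [[0,-10,0,-14,-20,22,60],[0,-20,0,-32,-40,50,60],[0,-30,0,-50,-62,80,60],[0,-40,0,-70,-62,108,60],[0,-50,0,-90,-62,136,60],[0,-60,0,-110,-62,165,60],[0,-70,0,-130,-62,196,60],[0,-80,0,-142,-62,216,60]]

```text
clock: 38.5
tcp_pos: [589.0, 323.9, 325.7]
orientation: [0.659, 0.252, -0.261, -0.659]
ft_force: [-0.4, 0.2, -1.1]
gripper_width: 60.1
```

>>> jog_arm:
  plan:
    - [[0,-10,0,0,0,0,60],[0,-20,0,0,0,0,60],[0,-30,0,0,0,0,60],[0,-40,0,0,0,0,60],[0,-48,0,0,0,0,60],[0,-48,0,0,0,0,60],[0,-48,0,0,0,0,60],[0,-48,0,0,0,0,60]]

```text
clock: 39.5
tcp_pos: [588.9, 324.3, 325.3]
orientation: [-0.496, -0.498, 0.507, 0.5]
ft_force: [-0.2, -0.6, 0.1]
gripper_width: 60.3
```

```bash
python3 st.py
python3 - <<'E'
from h import *
m=camera_model('wrist');im=grab_frame('wrist');np.save('m_g.npy',m,allow_pickle=True);save(im,'g1')
for t in ('guard_handle','bar_slot','notch'): print(t,[(np.round(b['pixel']),round(b['conf'],2)) for b in boxes_of('wrist',t)])
print(proj(m,(530,323,195)),m['position'])
E
```

```text
39.5 [588.9 324.3 325.3] grip 60.25825131464485 F [-0.2 -0.6  0.1] M [ 0.09 -0.18  0.  ] q7 0.6
x ang 90.49 ydir [-0.0122 -0.0055 -0.9999]
guard_handle [(array([329., 121.]), 0.63)]
bar_slot [(array([328., 120.]), 0.62)]
notch [(array([330., 122.]), 0.53), (array([255., 225.]), 0.43)]
[322.78304896 120.50233365] [520.7851057  324.82325541 471.92578941]
```

View pics/g1.png

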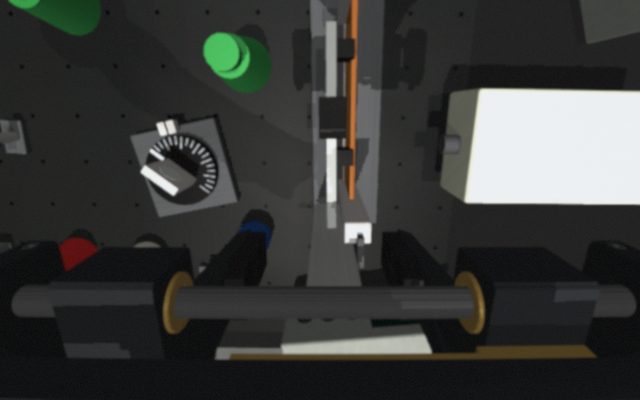

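The grip cap is at about (333,117), with the bar running along column 331 from row 20 to 228. The panel is at column 352 and the right post at (357,232). I'll zoom in for the yaw.

Run:
```python
from h import *
im=cv2.imread('pics/g1.png')[10:260,280:400]; a=cv2.resize(im[:125],None,fx=4.8,fy=4.8,interpolation=2);b=cv2.resize(im[115:240],None,fx=4.8,fy=4.8,interpolation=2)
c=np.hstack([a,b])[:, :]; c=cv2.resize(c,None,fx=800/c.shape[1],fy=800/c.shape[1]); print(c.shape); cv2.imwrite('pics/g1z.png',c)
```

```text
(417, 800, 3)
```

View pics/g1z.png

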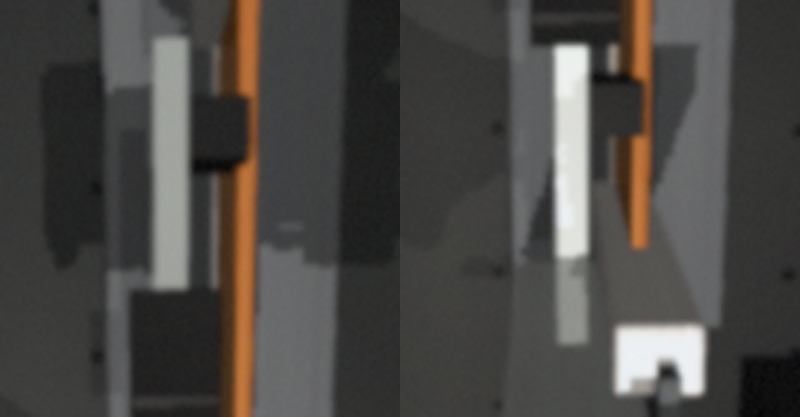

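Run:
```python
from h import *
m=np.load('m_g.npy',allow_pickle=True).item()
a,b=at_z(m,(331.5,21.5),144),at_z(m,(331.8,228),144);print(a,b,np.degrees(np.arctan2(b[1]-a[1],b[0]-a[0])))
print('cap',at_z(m,(332.5,117.5),198), 'post',at_z(m,(357,232),200))
# panel line, top z unknown ~140
a,b=at_z(m,(352.5,15),150),at_z(m,(351.5,198),150);print(a,b,np.degrees(np.arctan2(b[1]-a[1],b[0]-a[0])))
c=at_z(m,(332.5,117.5),198); print(move([c[0],c[1],149+50]).round(1))
```

```text
[438.43937231 330.33996166 144.        ] [651.05776854 333.87935335 144.        ] 0.9536967678804649
cap [527.29209601 331.41529566 198.        ] post [632.63695094 356.32214212 200.        ]
[434.22140546 349.92880075 150.        ] [613.49302246 354.63444307 150.        ] 1.5035930058895457
[  8.6 127.4  60.2]
```

```bash
python3 - <<'E'
from h import *
m=camera_model('side')
for z in (110,120,130,140,150,160): print(z,proj(m,(436,352,z)).round(1),'bar',proj(m,(440,328,z)).round(1))
ms=camera_model('scene')
for z in (120,130,140,150,160): print(z,proj(ms,(436,352,z)).round(1),'R',proj(ms,(613,354,z)).round(1))
im=cv2.imread('pics/side0.png'); 
for r in range(136,160): print(r,im[r,266:272:2].tolist(), im[r,290].tolist())
E
python3 st.py 527.5 331.5 249
```

```text
110 [271.5 145.2] bar [273.4 149.5]
120 [271.2 142.7] bar [273.2 147. ]
130 [271.  140.3] bar [272.9 144.5]
140 [270.7 137.8] bar [272.6 142. ]
150 [270.4 135.2] bar [272.4 139.5]
160 [270.1 132.7] bar [272.1 136.9]
120 [435.7 140.5] R [470.7 193.2]
130 [436.6 137.8] R [472.  190.8]
140 [437.5 135.1] R [473.3 188.3]
150 [438.4 132.4] R [474.7 185.8]
160 [439.3 129.6] R [476.1 183.2]
136 [[80, 83, 83], [81, 84, 86], [80, 84, 84]] [125, 136, 137]
137 [[80, 82, 83], [80, 83, 84], [80, 83, 83]] [94, 98, 100]
138 [[79, 80, 83], [80, 83, 83], [81, 82, 85]] [107, 117, 124]
139 [[79, 81, 83], [81, 83, 84], [81, 83, 85]] [148, 162, 171]
140 [[79, 84, 90], [77, 83, 94], [83, 90, 106]] [182, 191, 193]
141 [[73, 91, 123], [71, 97, 143], [91, 120, 169]] [177, 181, 181]
142 [[65, 108, 165], [62, 112, 184], [97, 144, 214]] [163, 169, 168]
143 [[56, 101, 164], [53, 95, 152], [86, 121, 177]] [163, 167, 166]
144 [[56, 94, 145], [54, 89, 136], [70, 101, 145]] [163, 168, 167]
145 [[57, 91, 140], [54, 89, 137], [65, 97, 142]] [163, 168, 168]
146 [[53, 89, 138], [57, 91, 140], [63, 95, 141]] [150, 159, 16
[... 299 characters left out ...]
0, 86, 138]] [58, 91, 139]
152 [[54, 89, 139], [52, 88, 138], [54, 89, 138]] [59, 92, 139]
153 [[54, 89, 137], [52, 88, 136], [51, 87, 136]] [58, 92, 139]
154 [[53, 89, 137], [53, 88, 137], [56, 90, 138]] [55, 90, 138]
155 [[55, 89, 138], [51, 89, 136], [56, 90, 138]] [57, 92, 138]
156 [[54, 89, 136], [51, 87, 137], [56, 90, 137]] [57, 90, 138]
157 [[56, 89, 135], [51, 87, 135], [52, 89, 136]] [54, 90, 139]
158 [[55, 89, 134], [50, 86, 136], [50, 85, 135]] [58, 96, 143]
159 [[56, 90, 134], [50, 86, 136], [52, 88, 136]] [60, 97, 145]
39.7 [589.  324.  325.8] grip 59.72580514603188 F [-0.3  0.4  0.7] M [ 0.09 -0.16 -0.03] q7 0.6
x ang 90.51 ydir [-0.0116 -0.0054 -0.9999]
shift [ 8.4 77.4 60.5]
```

>>> jog_arm:
  plan:
    - [[0,0,0,4,0,30,60],[0,0,0,8.4,0,60,60],[0,0,0,8.4,30,60,60],[0,0,0,8.4,77,60,60],[0,0,0,8.4,77,60,60],[0,0,0,8.4,77,60,60],[0,0,0,8.4,77,60,60],[0,0,0,8.4,77,60,60]]

```text
clock: 40.7
tcp_pos: [528.5, 332.0, 250.8]
orientation: [-0.496, -0.499, 0.506, 0.499]
ft_force: [-0.8, -0.7, -0.3]
gripper_width: 60.0
```

```bash
python3 st.py 527.5 331.5 152
python3 - <<'E'
from h import *
from circ import fit
im=grab_frame('scene');save(im,'sc9');m=camera_model('scene')
s=grab_frame('side');save(s,'sd9')
a=np.hstack([cv2.resize(im[100:250,120:320],(400,300)),cv2.resize(s[190:370,200:440],(400,300))]);save(a,'z9')
E
```

```text
40.7 [528.5 332.  250.8] grip 59.983027306246456 F [-0.8 -0.7 -0.3] M [ 0.1  -0.21  0.04] q7 0.45
x ang 90.5 ydir [-0.0098 -0.004  -0.9999]
shift [-0.1 98.8  0.1]
```

View pics/z9.png

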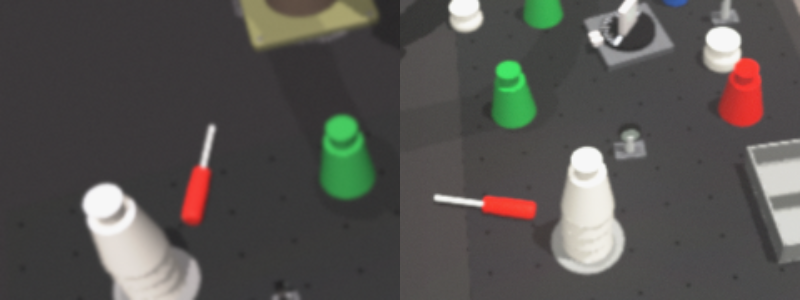

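All three loose covers are nested in one straight stack over the base. Now I'll grasp the guard grip.

>>> jog_arm:
  plan:
    - [[0,0,0,0,20,0,60],[0,0,0,0,50,0,60],[0,0,0,0,75,0,60],[0,0,0,0,90,0,60],[0,0,0,0,97,0,60],[0,0,0,0,97,0,60],[0,0,0,0,97,0,60],[0,0,0,0,97,0,5]]

```text
clock: 41.8
tcp_pos: [527.6, 331.6, 154.0]
orientation: [-0.496, -0.499, 0.505, 0.499]
ft_force: [-0.5, -0.3, -0.5]
gripper_width: 52.1
```

>>> jog_arm:
  plan:
    - [[0,0,0,0,0,0,5],[0,0,0,0,0,0,5],[0,0,0,0,0,0,5],[0,0,0,0,0,0,5],[0,0,0,0,0,0,5],[0,0,0,0,0,0,5],[0,0,0,0,0,0,5],[0,0,0,0,0,0,5]]

```text
clock: 42.8
tcp_pos: [527.7, 330.6, 154.0]
orientation: [-0.497, -0.498, 0.506, 0.499]
ft_force: [-0.9, -4.7, 5.0]
gripper_width: 22.6
```

```bash
python3 st.py
```

```text
42.8 [527.7 330.6 154. ] grip 22.6175976491366 F [-0.9 -4.7  5. ] M [-1.02  0.05  0.05] q7 0.36
x ang 90.47 ydir [-0.0095 -0.0057 -0.9999]
```

The opening of 22.6 mm means the jaws caught the cap rather than the 14 mm fin. I'll open, go lower and close again.

>>> jog_arm:
  plan:
    - [[0,0,0,0,0,0,50],[0,0,0,0,0,0,50],[0,0,0,0.5,0,0,50],[0,0,0,0.5,3,0,50],[0,0,0,0.5,6.5,0,50],[0,0,0,0.5,6.5,0,50],[0,0,0,0.5,6.5,0,50],[0,0,0,0.5,6.5,0,5]]

```text
clock: 43.8
tcp_pos: [527.7, 331.1, 147.6]
orientation: [-0.497, -0.498, 0.506, 0.499]
ft_force: [-0.4, -0.5, 0.5]
gripper_width: 42.1
```

>>> jog_arm:
  plan:
    - [[0,0,0,0,0,0,5],[0,0,0,0,0,0,5],[0,0,0,0,0,0,5],[0,0,0,0,0,0,5],[0,0,0,0,0,0,5],[0,0,0,0,0,0,5],[0,0,0,0,0,0,5],[0,0,0,0,0,0,5]]

```text
clock: 44.8
tcp_pos: [527.8, 330.5, 147.6]
orientation: [-0.497, -0.498, 0.506, 0.499]
ft_force: [-1.3, -5.2, 4.0]
gripper_width: 22.7
```

```bash
python3 st.py
```

```text
44.8 [527.8 330.5 147.6] grip 22.685621363321797 F [-1.3 -5.2  4. ] M [-0.87  0.01  0.02] q7 0.35
x ang 90.45 ydir [-0.0094 -0.0066 -0.9999]
```

The fingers' flats always meet the cap, so I'll grip the cap itself with the pads centred on it (z≈195) and shift 1.5 mm toward -y.

>>> jog_arm:
  plan:
    - [[0,0,0,0,0,0,50],[0,0,0,0,0,0,50],[0,0,0,0,0,0,50],[0,0,0,-1,-10,0,50],[0,0,0,-1,-26,0,50],[0,0,0,-1,-26,0,50],[0,0,0,-1,-26,0,50],[0,0,0,-1,-26,0,5]]

```text
clock: 45.8
tcp_pos: [527.9, 329.4, 173.3]
orientation: [-0.497, -0.498, 0.506, 0.499]
ft_force: [0.3, -0.7, 0.2]
gripper_width: 42.3
```

>>> jog_arm:
  plan:
    - [[0,0,0,0,0,0,5],[0,0,0,0,0,0,5],[0,0,0,0,0,0,5],[0,0,0,0,0,0,5],[0,0,0,0,0,0,5],[0,0,0,0,0,0,5],[0,0,0,0,0,0,5],[0,0,0,0,0,0,5]]

```text
clock: 46.8
tcp_pos: [527.6, 330.4, 173.1]
orientation: [-0.497, -0.498, 0.506, 0.499]
ft_force: [1.1, 5.6, -5.5]
gripper_width: 22.5
```

```bash
python3 st.py
```

```text
46.8 [527.6 330.4 173.1] grip 22.467185518160953 F [ 1.1  5.6 -5.5] M [ 1.02 -0.33 -0.  ] q7 0.38
x ang 90.49 ydir [-0.0101 -0.0055 -0.9999]
```

```bash
python3 st.py 527.6 330.4 321
```

```text
46.8 [527.6 330.4 173.1] grip 22.467185518160953 F [ 1.1  5.6 -5.5] M [ 1.02 -0.33 -0.  ] q7 0.38
x ang 90.49 ydir [-0.0101 -0.0055 -0.9999]
shift [  -0.8 -147.9    1.5]
```

>>> jog_arm:
  plan:
    - [[0,0,0,0,-10,0,5],[0,0,0,0,-30,0.3,5],[0,0,0,-0.3,-55,0.6,5],[0,0,0,-0.5,-80,0.8,5],[0,0,0,-0.6,-105,1,5],[0,0,0,-0.8,-130,1.5,5],[0,0,0,-0.8,-148,1.5,5],[0,0,0,-0.8,-148,1.5,5]]

```text
clock: 47.8
tcp_pos: [527.3, 330.4, 322.1]
orientation: [-0.497, -0.498, 0.506, 0.499]
ft_force: [1.0, 3.6, -4.9]
gripper_width: 22.4
```

```bash
python3 st.py 572.6 331 321
python3 - <<'E'
from h import *
im=grab_frame('scene');s=grab_frame('side')
a=np.hstack([cv2.resize(im[60:260,390:570],(400,444)),cv2.resize(s[80:260,220:382],(400,444))]);save(a,'zg')
E
```

```text
47.8 [527.3 330.4 322.1] grip 22.395174163197407 F [ 1.   3.6 -4.9] M [ 0.71 -0.11 -0.02] q7 0.5
x ang 90.49 ydir [-0.0094 -0.0051 -0.9999]
shift [  0.2   0.7 -45.3]
```

View pics/zg.png

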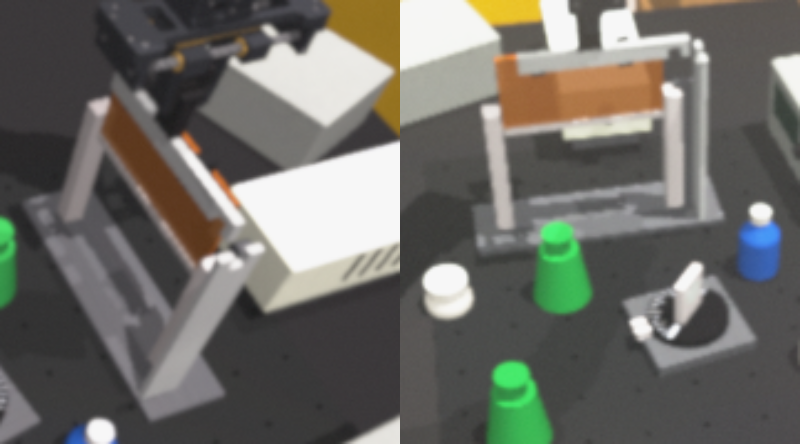

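The guard is up about 149 mm with the bar in. Now I'll push the bar out.

>>> jog_arm:
  plan:
    - [[0,0,0,0,0,-8,5],[0,0,0,0,0,-18,5],[0,0,0,0,0,-28,5],[0,0,0,0,0,-38,5],[0,0,0,0,0,-45,5],[0,0,0,0,0,-45.5,5],[0,0,0,0,0,-45.5,5],[0,0,0,0,0,-45.5,5]]

```text
clock: 48.9
tcp_pos: [574.0, 331.2, 319.6]
orientation: [-0.497, -0.499, 0.506, 0.499]
ft_force: [0.9, 5.2, -6.4]
gripper_width: 22.8
```

```bash
python3 st.py 572.6 331 292
python3 - <<'E'
from h import *
im=grab_frame('scene');s=grab_frame('side')
a=np.hstack([cv2.resize(im[60:260,420:600],(400,444)),cv2.resize(s[70:190,260:368],(400,444))]);save(a,'zh')
E
```

```text
48.9 [574.  331.2 319.6] grip 22.822112025746208 F [ 0.9  5.2 -6.4] M [ 0.98 -0.28  0.06] q7 0.57
x ang 90.47 ydir [-0.0099 -0.0043 -0.9999]
shift [-0.  27.6  1.1]
```

View pics/zh.png

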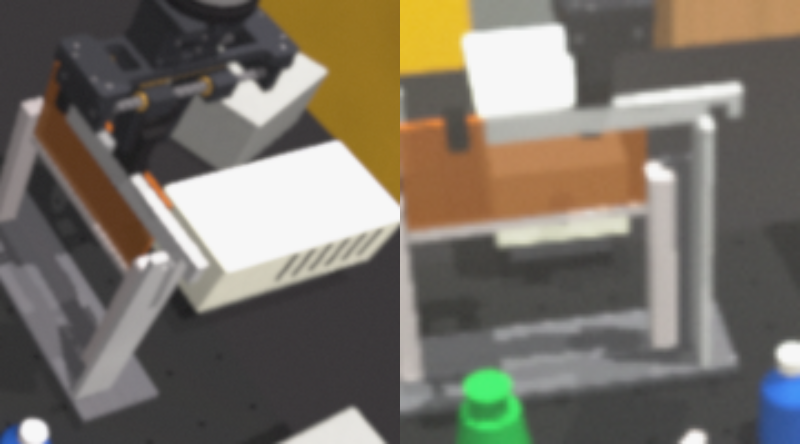

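The slot hangs over the catch plate. Lowering with a 1 mm correction.

>>> jog_arm:
  plan:
    - [[0,0,0,0,0,1,5],[0,0,0,0,4,1,5],[0,0,0,0,9,1,5],[0,0,0,0,14,1,5],[0,0,0,0,19,1,5],[0,0,0,0,23,1,5],[0,0,0,0,26,1,5],[0,0,0,0,27,1,5]]

```text
clock: 50.0
tcp_pos: [575.0, 331.5, 300.6]
orientation: [-0.499, -0.501, 0.502, 0.499]
ft_force: [-4.3, -5.0, 28.1]
gripper_width: 20.8
```

```bash
python3 st.py 572.6 331 292
python3 - <<'E'
from h import *
im=grab_frame('scene');s=grab_frame('side')
a=np.hstack([cv2.resize(im[60:260,420:600],(400,444)),cv2.resize(s[70:190,260:368],(400,444))]);save(a,'zi')
E
```

```text
50.0 [575.  331.5 300.6] grip 20.82119447523888 F [-4.3 -5.  28.1] M [-0.79  0.56  0.07] q7 0.55
x ang 90.32 ydir [-2.e-04 -6.e-04 -1.e+00]
shift [-0.5  8.6  2.4]
```

View pics/zi.png

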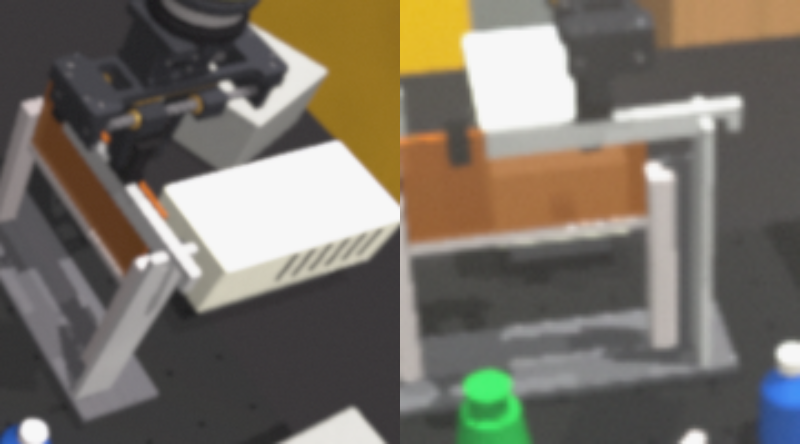

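>>> jog_arm:
  plan:
    - [[0,0,0,0,-4,0,5],[0,0,0,0,-8,0,5],[0,0,0,0,-10,0,5],[0,0,0,0,-10,0,5],[0,0,0,0,-10,0,5],[0,0,0,0,-10,0,5],[0,0,0,0,-10,0,5],[0,0,0,0,-10,0,5]]

```text
clock: 51.1
tcp_pos: [575.0, 331.3, 310.5]
orientation: [-0.499, -0.501, 0.502, 0.498]
ft_force: [1.5, 2.5, -6.0]
gripper_width: 20.9
```

```bash
python3 st.py 572.6 331 292
python3 - <<'E'
from h import *
m=camera_model('side')
def aty(p,y):
    o,d=ray(m,p); return o+d*(y-o[1])/d[1]
f=lambda u,v:(260+(u-400)/3.7,70+v/3.7)
for n,p,y in (('zh end top',(742,88),329),('zi end top',(742,101),329),('zh tooth left-bottom',(730,117),329),('zi tooth',(730,130),329),('zh bar bottom at plate',(690,128),329),('zi bar top at handle',(620,118),329),('plate front top left',(697,118),333),('plate right',(713,118),333)): print(n,aty(f(*p),y).round(1))
s=grab_frame('side');save(s,'sj');im=grab_frame('scene');save(im,'scj')
a=cv2.resize(s[80:140,310:370],(720,600)[::-1],interpolation=2); print(a.shape)
save(cv2.resize(s[80:140,310:370],(600,600),interpolation=2),'zj')
E
```

```text
51.1 [575.  331.3 310.5] grip 20.940626098507884 F [ 1.5  2.5 -6. ] M [ 0.71 -0.37  0.08] q7 0.56
x ang 90.31 ydir [-3.e-04 -9.e-04 -1.e+00]
shift [-0.3 18.5  2.4]
zh end top [698.4 329.  286.4]
zi end top [698.7 329.  274. ]
zh tooth left-bottom [688.8 329.  259.8]
zi tooth [689. 329. 247.]
zh bar bottom at plate [654.6 329.  253.2]
zi bar top at handle [595.4 329.  270. ]
plate front top left [661.3 333.  259.6]
plate right [675. 333. 258.]
(720, 600, 3)
```

View pics/zj.png

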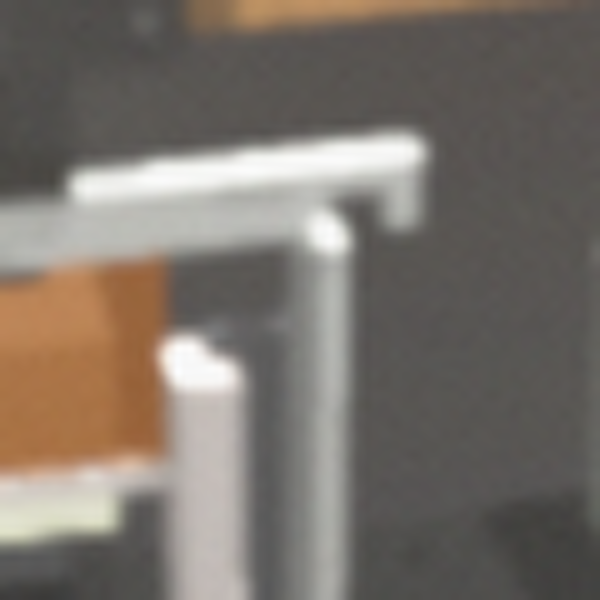

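Run:
```python
from h import *
m=camera_model('side'); ms=camera_model('scene')
def aty(p,y):
    o,d=ray(m,p); return o+d*(y-o[1])/d[1]
f=lambda u,v:(310+u/10-.45,80+v/10-.45)
print('horn top',at_z(m,f(328,232),268))
for y in (327,330): print(y,'tooth L bottom',aty(f(384,228),y),'R',aty(f(422,228),y),'end top',aty(f(425,140),y))
for x in (655,660,665,670): print(x,[proj(m,(x,y,268)).round(1).tolist() for y in (310,356)])
im=cv2.imread('pics/scj.png'); cv2.imwrite('pics/zk.png',cv2.resize(im[120:220,440:560],(800,667),interpolation=2)[:600])
```

```text
horn top [664.07003816 314.07273546 268.        ]
327 tooth L bottom [684.43659992 327.         258.90816076] R [696.51684143 327.         257.44234536] end top [696.72495382 327.         288.64134074]
330 tooth L bottom [685.09033861 330.         256.96180619] R [697.19779769 330.         255.49268821] end top [697.40637896 330.         286.76197695]
655 [[339.7, 103.8], [336.9, 95.8]]
660 [[341.3, 103.6], [338.5, 95.7]]
665 [[342.9, 103.4], [340.0, 95.5]]
670 [[344.5, 103.3], [341.6, 95.3]]
```

The viewer limit is reached, so I'm measuring only. The geometry says the slot centre is near x≈676.5 and the plate near x≈664.5, so the bar is about 12 mm too far out. It probably started about 12 mm out. I'll pull it back.

>>> jog_arm:
  plan:
    - [[0,0,0,0,-4,0,5],[0,0,0,0,-4,2,5],[0,0,0,0,-4,5,5],[0,0,0,0,-4,8,5],[0,0,0,0,-4,11,5],[0,0,0,0,-4,11.5,5],[0,0,0,0,-4,11.5,5],[0,0,0,0,-4,11.5,5]]

```text
clock: 52.2
tcp_pos: [563.3, 331.1, 314.4]
orientation: [-0.499, -0.501, 0.502, 0.499]
ft_force: [-0.1, 2.5, -5.5]
gripper_width: 21.0
```

```bash
python3 st.py
python3 - <<'E'
from h import *
m=camera_model('side');s=grab_frame('side');save(s,'sl')
g=cv2.cvtColor(s,cv2.COLOR_RGB2GRAY)
o=cv2.cvtColor(cv2.imread('pics/sj.png'),cv2.COLOR_BGR2GRAY)
for r in range(90,108): print(r,o[r,336:356].tolist(),'|',g[r,336:356].tolist())
ms=camera_model('scene')
for p in ((290,240),(322,228)): print(at_z(ms,(p[0]/2.963+395,p[1]/2.963+95),268))
E
```

```text
52.2 [563.3 331.1 314.4] grip 21.034258716971937 F [-0.1  2.5 -5.5] M [ 0.51 -0.17  0.05] q7 0.54
x ang 90.32 ydir [-0.001  -0.0014 -1.    ]
90 [87, 86, 86, 87, 86, 87, 87, 85, 87, 87, 87, 85, 86, 84, 85, 85, 86, 85, 83, 84] | [86, 86, 85, 84, 87, 86, 86, 86, 86, 85, 88, 86, 86, 85, 84, 85, 86, 83, 84, 84]
91 [87, 85, 88, 86, 86, 86, 87, 87, 86, 88, 85, 85, 86, 86, 86, 85, 83, 85, 86, 84] | [86, 85, 86, 87, 87, 86, 87, 90, 89, 92, 97, 97, 89, 86, 85, 87, 85, 85, 85, 86]
92 [87, 87, 89, 86, 86, 90, 89, 88, 88, 90, 92, 99, 105, 107, 105, 99, 89, 87, 86, 85] | [93, 102, 105, 108, 115, 122, 130, 136, 141, 147, 158, 145, 110, 89, 84, 85, 83, 87, 87, 84]
93 [89, 95, 100, 106, 108, 116, 122, 129, 136, 139, 145, 160, 172, 174, 173, 147, 110, 90, 86, 87] | [150, 165, 177, 184, 195, 210, 222, 228, 228, 230, 232, 215, 152, 100, 85, 86, 86, 86, 87, 85]
94 [140, 147, 165, 175, 181, 193, 210, 221, 228, 228, 230, 234, 237, 237, 234, 213, 150, 100, 85, 85] | [233, 237, 240, 241, 243, 245, 246, 246, 246, 245, 244, 235, 178, 109, 89, 86, 85, 84, 86, 86]
95 [228, 231, 237, 240, 241, 243, 245, 246, 246,
[... 1838 characters left out ...]
, 211, 238, 240, 211, 128, 87, 84, 87, 85, 85, 86, 85, 86, 87, 86]
105 [94, 95, 106, 126, 144, 165, 190, 201, 168, 114, 88, 86, 87, 87, 86, 87, 87, 86, 86, 88] | [87, 89, 102, 123, 147, 165, 192, 203, 170, 115, 88, 86, 87, 87, 86, 87, 86, 88, 87, 85]
106 [89, 90, 100, 120, 132, 147, 164, 173, 151, 107, 86, 86, 86, 85, 85, 86, 87, 87, 87, 86] | [86, 88, 100, 118, 132, 149, 165, 176, 152, 108, 87, 88, 86, 85, 86, 85, 85, 85, 87, 86]
107 [88, 88, 100, 117, 131, 145, 166, 175, 151, 107, 86, 86, 87, 84, 87, 87, 86, 87, 87, 88] | [87, 89, 100, 118, 131, 148, 167, 176, 152, 106, 86, 87, 84, 84, 86, 88, 86, 87, 87, 85]
[666.90570942 320.10379718 268.        ]
[664.87683186 346.47753566 268.        ]
```

The slot centre now computes to about 664.5, against about 665 for the plate. Lowering slowly.

>>> jog_arm:
  plan:
    - [[0,0,0,0,4,0,5],[0,0,0,0,8,0,5],[0,0,0,0,12,0,5],[0,0,0,0,15,0,5],[0,0,0,0,18,0,5],[0,0,0,0,20,0,5],[0,0,0,0,22,0,5],[0,0,0,0,22,0,5]]

```text
clock: 53.25
tcp_pos: [563.2, 331.1, 292.2]
orientation: [-0.499, -0.501, 0.502, 0.499]
ft_force: [0.2, 2.5, -6.9]
gripper_width: 21.2
```

```bash
python3 st.py
```

```text
53.25 [563.2 331.1 292.2] grip 21.16803246930334 F [ 0.2  2.5 -6.9] M [ 0.6  -0.26  0.07] q7 0.53
x ang 90.32 ydir [-0.0011 -0.0014 -1.    ]
```

It has passed below the earlier blocking height (300.6) and still carries the guard's weight, so it is in the slot. Continuing down.

>>> jog_arm:
  plan:
    - [[0,0,0,0,1,0,5],[0,0,0,0,2,0,5],[0,0,0,0,3,0,5],[0,0,0,0,4,0,5],[0,0,0,0,5,0,5],[0,0,0,0,6,0,5],[0,0,0,0,6,0,5],[0,0,0,0,6,0,5]]

```text
clock: 54.25
tcp_pos: [563.2, 331.2, 287.3]
orientation: [-0.499, -0.501, 0.502, 0.498]
ft_force: [-2.7, 0.3, 5.8]
gripper_width: 21.1
```

```bash
python3 st.py
```

```text
54.25 [563.2 331.2 287.3] grip 21.07821000746179 F [-2.7  0.3  5.8] M [-0.17  0.28  0.06] q7 0.52
x ang 90.32 ydir [-3.e-04 -1.e-03 -1.e+00]
```

It rests in the notch: the force has flipped from -6.9 to +5.8 N. Release and rise.

>>> jog_arm:
  plan:
    - [[0,0,0,0,0,0,60],[0,0,0,0,0,0,60],[0,0,0,0,0,0,60],[0,0,0,0,0,0,60],[0,0,0,0,0,0,60],[0,0,0,0,-20,0,60],[0,0,0,0,-60,0,60],[0,0,0,0,-80,0,60]]

```text
clock: 55.25
tcp_pos: [563.5, 332.0, 369.5]
orientation: [0.499, 0.502, -0.501, -0.498]
ft_force: [-0.5, -0.1, 0.3]
gripper_width: 60.2
```

>>> jog_arm:
  plan:
    - [[0,0,0,-30,0,0,60],[0,0,0,-60,0,0,60],[0,0,0,-100,0,0,60],[0,0,0,-140,0,0,60],[0,0,0,-140,0,0,60],[0,0,0,-140,0,0,60],[0,0,0,-140,0,0,60],[0,0,0,-140,0,0,60]]

```text
clock: 56.25
tcp_pos: [563.9, 193.3, 369.4]
orientation: [0.498, 0.503, -0.501, -0.498]
ft_force: [-0.8, 0.3, -1.5]
gripper_width: 60.3
```

```bash
python3 st.py
python3 - <<'E'
from circ import *
m=camera_model('side');s=grab_frame('side');save(s,'se');sc=grab_frame('scene');save(sc,'sce')
g=cv2.cvtColor(s,cv2.COLOR_RGB2GRAY); o=cv2.cvtColor(cv2.imread('pics/sl.png'),cv2.COLOR_BGR2GRAY)
for r in range(90,110): print(r,g[r,330:352].tolist())
col=g[:,320]; print('col320',col[85:130].tolist()); print('before',o[85:130,320].tolist())
b=s.astype(int); print('panel red-ness col 300',[(r,(b[r,290]).tolist()) for r in range(95,150,3)])
# change of other areas vs earlier (after stacking, stage set)
for n,c,im in (('sd9','side',s),('sc9','scene',sc)):
    p=cv2.cvtColor(cv2.imread('pics/%s.png'%n),cv2.COLOR_BGR2RGB); mm=camera_model(c)
    for nm,q in (('stack',(473,-302,90)),('stage',(610,113,40)),('bottle',(719,208,50)),('jar',(764,26,30))):
        u,v=proj(mm,q).astype(int); w=np.s_[v-35:v+35,u-25:u+25]; print(c,nm,np.abs(p[w].astype(int)-im[w]).mean().round(1))
E
```

```text
56.25 [563.9 193.3 369.4] grip 60.31114856543351 F [-0.8  0.3 -1.5] M [ 0.04 -0.12 -0.01] q7 0.74
x ang 90.42 ydir [ 0.0015  0.0017 -1.    ]
90 [89, 79, 78, 82, 86, 85, 86, 86, 86, 85, 84, 85, 85, 83, 84, 84, 83, 85, 86, 84, 85, 84]
91 [80, 78, 77, 82, 82, 86, 86, 86, 84, 85, 86, 85, 85, 85, 83, 85, 85, 83, 84, 84, 86, 83]
92 [76, 77, 81, 83, 84, 86, 87, 86, 86, 85, 86, 86, 85, 83, 84, 84, 84, 82, 85, 85, 85, 83]
93 [77, 79, 80, 82, 84, 86, 85, 87, 87, 86, 85, 86, 85, 86, 84, 85, 86, 84, 84, 83, 86, 84]
94 [81, 83, 84, 85, 88, 88, 85, 84, 86, 86, 88, 86, 85, 88, 85, 83, 84, 83, 84, 85, 83, 83]
95 [86, 85, 82, 86, 86, 86, 87, 87, 96, 114, 129, 115, 97, 88, 83, 84, 84, 86, 84, 84, 82, 85]
96 [88, 86, 85, 86, 86, 86, 85, 89, 124, 186, 217, 194, 131, 93, 86, 85, 84, 85, 84, 85, 84, 84]
97 [85, 88, 85, 86, 86, 85, 87, 95, 150, 230, 245, 239, 175, 107, 86, 86, 84, 85, 84, 85, 85, 83]
98 [85, 89, 87, 87, 88, 87, 86, 90, 142, 225, 244, 240, 194, 117, 86, 85, 87, 86, 87, 87, 86, 86]
99 [87, 88, 88, 85, 87, 86, 87, 91, 124, 186, 225, 225, 190, 131, 107, 110, 113, 103, 90, 84, 84, 85]
100 [87, 
[... 1427 characters left out ...]
19, 117, 120, 124, 128, 131, 136, 134, 130, 125, 125, 125, 128, 129, 125, 125, 125, 125, 133, 158, 182, 188, 200, 214]
panel red-ness col 300 [(95, [247, 247, 247]), (98, [247, 247, 247]), (101, [247, 247, 247]), (104, [247, 247, 247]), (107, [247, 247, 247]), (110, [211, 211, 205]), (113, [192, 193, 188]), (116, [186, 146, 117]), (119, [171, 117, 71]), (122, [170, 116, 72]), (125, [170, 117, 71]), (128, [169, 115, 68]), (131, [168, 114, 68]), (134, [170, 118, 75]), (137, [190, 181, 173]), (140, [80, 79, 78]), (143, [64, 63, 60]), (146, [73, 72, 71]), (149, [79, 80, 78])]
side stack 1.0
side stage 3.9
side bottle 1.5
side jar 1.2
scene stack 0.6
scene stage 4.4
scene bottle 1.2
scene jar 0.7
```

The bar sits between the horns and the guard stays up. The stack, bottle and jar match the earlier pictures. Handing in.

```bash
python3 -c "
from bench import job_done; print(job_done())"
```

```text
the job is handed in; nothing more can be done
None
```

I finished the job and handed it in at about 56 s of the 210 s allowed. The hand-in gave no verdict.

**What I did**
- **Covers:** I nested the three loose white covers on the fixed one. The green and red look-alikes were left alone.
- **Goniometer:** I turned it from about 147° to 40°.
- **Guard:** I lifted it by its grip, pushed the bar out and hooked the slot into the notch. The guard then hung by itself.

**Last checks**
- **Stack:** It looked straight from both fixed cameras. A model fit put the top cover within about 2 mm of the base axis and at the right height.
- **Goniometer:** In the wrist view it read within about half a degree of 40. The last pictures differed slightly around it. I put that down to the arm's shadow and did not read the dial again.
- **Guard:** The last side picture shows the bar between the notch horns, with the guard still up after release. Its height of about 0.120 m and the bar at about 45 mm out are my estimates from pictures and the TCP height.
- **Bottle and jar:** Neither had moved.

**What went wrong on the way**
- **First cover:** The first grasp missed it because the arm was still settling and the fingers closed late. The retry worked.
- **Guard grip:** The fingers always met the cap, so I held the guard by the cap instead of the fin.
- **First hooking try:** It landed on the notch floor with about 28 N, because the slot was about 12 mm too far out. I pulled the bar back and it dropped in.

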